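Pile a kit of plates on the scanner shuttle

TASK

Pull the carriage by its yellow post fully out from under the blue scanner bridge and pile on it, squarely one on another and along the packing boards, the kit plates lying on the bench, from the bottom up black base, green board, aluminium heat spreader, red cover (one plate may be missing: skip it). Nobody knows how high the packing boards are, so feel for the top with each plate and let go only when it rests there; a plate that falls or is knocked out of place must be picked up and set down again. Then push the carriage fully home under the bridge with the pile still square, swing the tally counter's lever to its stop and let it spring back, leaving the other things on the bench alone.

Things in the scene. Friction and masses are not known exactly. Their poses are not given: they have to be found in the camera images.
- track: fixed grey track on the bench, 146 x 450 mm, with a blue scanner bridge over one end. Origin on the bench straight under the middle of the bridge; y runs along the track, the open loading end is at -y. Bridge: underside 145 mm above the bench, top 195 mm, 90 mm deep along y (from y = -45 to +45 mm), 146 mm wide, its legs 110 mm apart inside.
- carriage: grey carriage (84 x 128 mm in its x and y, axes parallel to the track's) that slides only along the track's y with about 2 N of friction. Origin at the centre of its underside, 6 mm above the bench; at track y = 0 it is fully home under the bridge (end stop), at track y = -190 mm it is fully out (end stop).
- bay (a point): centre of the carriage's upper face, 20 mm above the bench. On it lies, centred, a firm pile of brown packing boards (62 x 104 mm, long side along the carriage's y); its height differs from start to start and is not reported: its top is somewhere from 28 to 66 mm above the bench.
- post (a point): on the carriage's upright yellow round handle post, 18 mm across, at carriage x = 0, y = -122 mm; its top is 106 mm above the bench, this point 86 mm.
- counter: fixed grey tally counter, 85 x 85 x 52 mm, origin at the centre of its underside; its lever turns about its vertical middle axis, above its top.
- lever (a joint): angle of the tally lever, rad: 0 at rest, grows anticlockwise seen from above, stop at 1.2; a spring (about 1 N at rest to 3 N at the stop, felt at the knob) brings it back to 0 when let go.
- knob (a point): middle of the lever's upright red knob, 16 mm across, 40 mm tall (62 to 102 mm above the bench; this point at 86 mm), 75 mm from the lever's axis.
- base_center (a point): centre of the black base plate, 100 x 60 x 14 mm (its x, y, z), flat on the bench at the start; half-way up its thickness.
- board_center (a point): centre of the green board plate with black and brass inlays, 100 x 60 x 10 mm (its x, y, z), flat on the bench at the start; half-way up its thickness.
- sink_center (a point): centre of the bare aluminium heat-spreader plate with dark grooves, 100 x 60 x 14 mm (its x, y, z), flat on the bench at the start; half-way up its thickness.
- cover_center (a point): centre of the red cover plate with black slots, 100 x 60 x 12 mm (its x, y, z), flat on the bench at the start; half-way up its thickness.
Not all that is in view belongs to the job. Of the things shaped like the part that bears base_center, the black one is meant.

How it is judged:
By the outcome, as a careful person would: the job done as asked, in the order asked, and still so for the second after the job is handed in, with the robot touching nothing.
Of base, board, sink only 2 to 3 are there at a start; the rules pass over those that are not, and their reading is None.
At some moment in a run one of cover may be knocked a few centimetres aside while the robot is not near it.
Once in a run the grip may slacken for a moment while it holds something.
It also fails if it takes over 210 s, if anything falls off the work surface, if the arm or the gripper's body presses on something with over 40 N, if the wrist force passes 120 N, or if a joint passes its speed limit or range.

ROBOT

A 6-joint arm with a two-finger parallel gripper is mounted at the origin on the work surface. World frame = base frame: x ahead of the robot, y to its left, z up, the work surface at z = 0. Lengths are in m, angles in rad, forces in N, time in s.
With the tool pointing down it reaches from about 0.35 to 0.775 m from the base axis. Payload 7.3 kg.
Tool frame: the origin (TCP) lies at the very end of the fingers, on their centre line; the grasp point (between the pads) lies 19 mm behind it (robot.hold_point_z is the distance from the TCP to the grasp point, in m); z points along the fingers, y is the direction in which the jaws open and shut (so a half turn about z gives the same grasp; the last joint's range is limited). The gripper opens to 92 mm and grips with 3 to 60 N. Pads are 19 mm wide; open, the fingers measure 130 mm over their backs; the gripper's body (75 mm by 190 mm) begins 47 mm behind the grasp point.
Start: joints at [-1.381, 0.342, 1.524, -0, 1.275, -0.146], TCP at [0.173, -0.496, 0.227] pointing down, gripper open.
Joint ranges: [-2.53, 2.53], [-0.77, 2.02], [0.04, 2.7], [-1, 4.14], [0.28, 2.66], [-3.11, 3.11]. Speed limits (rad/s): [2.57, 2.57, 3.14, 3.14, 3.14, 3.14].

INTERFACE

Orientations are given as [roll, pitch, yaw] about the fixed x, y, z axes, in that order (R = Rz(yaw) Ry(pitch) Rx(roll)).
In Python, from cell import monitor, viewer, robot gives the robot as it stands.
- The arm moves only by the tool move_arm, never from a script. Its argument "deltas" is a list of rows, each an object of numbers: "x", "y", "z": the shift along the tool's x, y, z in m; "wx", "wy", "wz": the turn, a rotation vector about the tool's x, y, z in degrees; "hand": the opening, from 0 (shut) to 1 (fully open). In form: [{"x": .., "y": .., "z": .., "wx": .., "wy": .., "wz": .., "hand": ..}, ...]. A call has 1 to 8 rows; each row is the pose to reach, as a shift and turn from the pose commanded when the call began, along the tool's axes at that moment; what a row does not reach only later rows make up. A row lasts 1/8 s, in which the tool goes at most 62.5 mm and 10.7 degrees, less where a joint would pass 70% of its speed; a pose out of reach is approached as far as the arm can. A call with a gripper value outside its range is refused whole. The fingers move at their own pace and stop on an object; "grip_force" is the grip in N (left out, the last holds). Time passes only in rows, so rows that repeat a pose let the fingers close. It gives the time, the measured TCP pose, the force and the opening at its end, in the units of the state.
- monitor.observe(): the state, without advancing time (a new reading comes with each control period).
- viewer.read_camera(name): name is "scene" or "top" or "wrist"; returns the picture (384x512x3 uint8, red, green, blue); there is no depth.
- viewer.camera_params(name): a dict with "camera_matrix" (3x3 intrinsics, pixels), "R" (3x3) and "t" (3): a world point X has camera coordinates R X + t. Camera axes: x right, y down, z forward; pixel columns grow to the right and rows downward; lengths in m; the calibration is good to about 2 mm. A picture is of the moment at which its call begins: read the wrist's pose just before it. camera_params takes no time and is no camera call; for the wrist camera it gives the pose at the moment of the call.
- robot.hand_in(): hands the job in, once; it reports no verdict.
The state is a dict: "time": time; "qpos": joint angles; "qvel": joint speeds; "joint_efforts": joint torques, N m; "tool_pos": TCP position; "tool_rot": TCP orientation; "contact_force": force on the tool from outside, world axes, zero at the start; "torque": the same for the moment, N m; "opening": finger opening in m.
Only numpy, scipy, OpenCV 4.12 (cv2) and the standard library are available. Lean on these libraries where they do the work, as an engineer would, in place of code of your own. Each camera call takes 0.05 s, during which the arm holds its last target. There are 200 camera calls.

## Working session

There is one attempt and no reset: what is moved stays moved. The work goes in short steps, Python scripts to look and compute and a tool call to move; the robot and the scene stay as the last step left them, time stands still between calls to the robot, and variables do not carry over. Pictures are saved under pics/ and viewed, about 12 in all and at most 16, crops included, and the job is handed in when it is done.

Besides the shell and the picture viewer there is one more tool, called by a JSON object that holds its "name" and its "arguments". move_arm: Moves the arm, as the interface text tells. Its arguments: {"type":"object","properties":{"deltas":{"type":"array","items":{"type":"object","properties":{"x":{"type":"number"},"y":{"type":"number"},"z":{"type":"number"},"wx":{"type":"number"},"wy":{"type":"number"},"wz":{"type":"number"},"hand":{"type":"number"}}}},"grip_force":{"type":"number"}},"required":["deltas"]}

```bash
ls; mkdir -p pics
cat > h.py <<'E'
import numpy as np, cv2
from cell import monitor, viewer, robot
def snap(name,fn,crop=None,s=1):
    im=viewer.read_camera(name)[:,:,::-1]
    cv2.imwrite('pics/full_'+fn,im)
    if crop: im=im[crop[1]:crop[3],crop[0]:crop[2]]
    if s!=1: im=cv2.resize(im,None,fx=s,fy=s,interpolation=cv2.INTER_CUBIC)
    cv2.imwrite('pics/'+fn,im)
def px2w(name,uv,z,p=None):
    p=p or viewer.camera_params(name)
    K,R,t=[np.array(p[k]) for k in('camera_matrix','R','t')]
    uv=np.atleast_2d(uv).astype(float)
    d=(np.linalg.inv(K)@np.c_[uv,np.ones(len(uv))].T).T@R
    c=-R.T@t
    return c+d*((z-c[2])/d[:,2])[:,None]
def w2px(name,X,p=None):
    p=p or viewer.camera_params(name)
    K,R,t=[np.array(p[k]) for k in('camera_matrix','R','t')]
    q=(K@(R@np.atleast_2d(X).T+t[:,None])).T
    return q[:,:2]/q[:,2:]
E
python3 - <<'E'
from h import *
print(monitor.observe())
snap('top','top0.png',s=1.5); snap('scene','sc0.png',s=1.5)
for n in('top','scene'):
    p=viewer.camera_params(n);print(n,-np.array(p['R']).T@p['t'],p['R'])
E
```

```text
pics
{'time': 0.0, 'qpos': array([-1.38098735e+00,  3.42734246e-01,  1.52502273e+00, -2.62827348e-07,
        1.27540138e+00, -1.46021733e-01]), 'qvel': array([-6.16624703e-04, -7.55660115e-05,  2.53501942e-03, -2.03855389e-03,
       -2.39364703e-03,  5.67092092e-04]), 'joint_efforts': array([ 5.36514763e-04, -4.31238770e+01, -2.44219941e+01,  7.17448234e-02,
        5.59790013e-02, -1.54530194e-04]), 'tool_pos': array([ 0.1729474 , -0.49526027,  0.22603699]), 'tool_rot': array([-3.14004358e+00, -2.27565693e-04,  3.35830605e-01]), 'contact_force': array([1.0882808 , 0.55917842, 1.3755686 ]), 'torque': array([-0.0255103 , -0.02413036,  0.01870248]), 'opening': 0.09172071536962288}
top [0.39213751 0.001012   1.00127545] [[ 0.02168762 -0.99954955  0.02074456]
 [-0.99854121 -0.02268267 -0.04899954]
 [ 0.04944801 -0.01965161 -0.99858335]]
scene [ 1.1193962  -0.11248774  0.66279958] [[ 0.19831509  0.97993579 -0.01992426]
 [ 0.62126078 -0.14139888 -0.77074081]
 [-0.75809377  0.14047137 -0.63683721]]
```

View pics/top0.png

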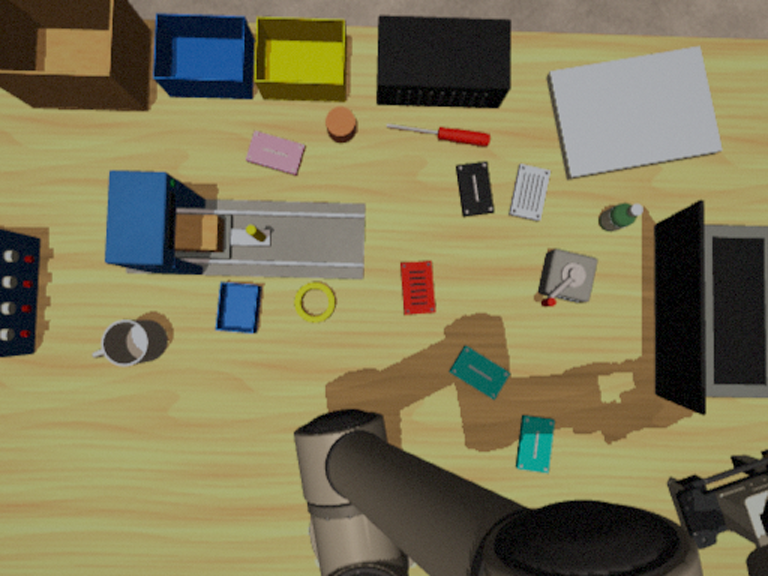

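View pics/sc0.png

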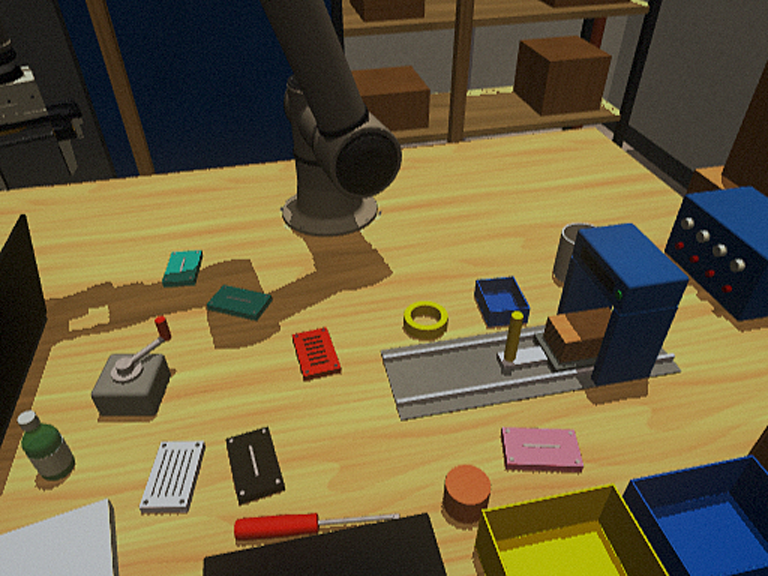

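Two pink/teal slotted plates look like the base's shape; the white grooved plate (530,192) looks like the spreader. I'll zoom in to see whether a board exists.

Run:
```python
import cv2,numpy as np
t=cv2.imread('pics/full_top0.png')
def up(c,w=390,h=290): return cv2.resize(c,(w,h),interpolation=cv2.INTER_CUBIC)
a=t[222:318,290:380]; b=t[98:154,295:375]; c=t[165:215,255:415]; s=cv2.imread('pics/full_sc0.png')[160:220,100:190]
cv2.imwrite('pics/z0.png',np.vstack([np.hstack([up(a),up(b)]),np.hstack([up(c),up(s)])]))
```

```text
(no output)
```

View pics/z0.png

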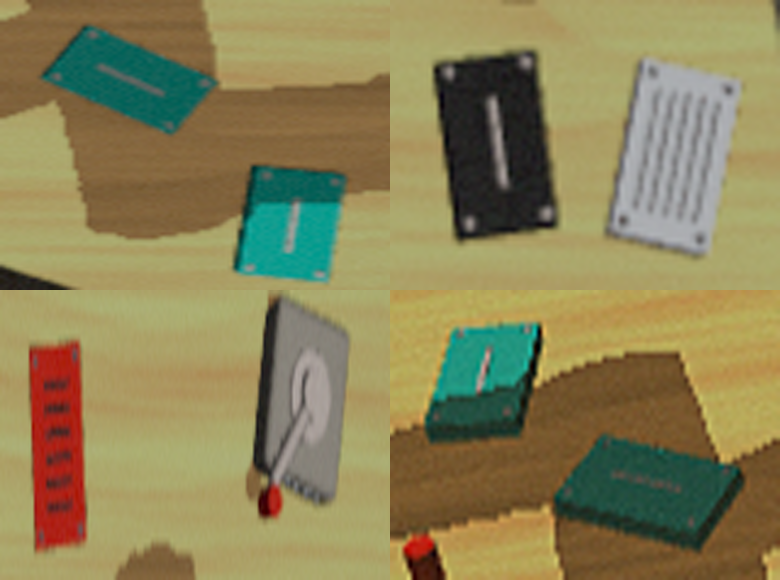

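The teal plates are both base-shaped decoys with no inlays, so the board is missing. The job is then base, sink and cover. Next I'll get the poses.

```bash
cat >> h.py <<'E'
def blob(im,lo,hi,z,roi,name='top',p=None,hsv=True):
    h=cv2.cvtColor(im,cv2.COLOR_BGR2HSV)
    m=cv2.inRange(h,np.array(lo),np.array(hi)); k=np.zeros_like(m); x0,y0,x1,y1=roi; k[y0:y1,x0:x1]=m[y0:y1,x0:x1]
    k=cv2.morphologyEx(k,cv2.MORPH_CLOSE,np.ones((5,5)))
    c=max(cv2.findContours(k,cv2.RETR_EXTERNAL,cv2.CHAIN_APPROX_NONE)[0],key=cv2.contourArea)[:,0]
    w=px2w(name,c,z,p)[:,:2]
    r=cv2.minAreaRect((w*1000).astype(np.float32))
    (cx,cy),(a,b),t=r
    if a<b: a,b,t=b,a,t+90
    t=(t+90)%180-90
    return np.round([cx,cy,a,b,t],1)
E
python3 - <<'E'
from h import *
im=cv2.imread('pics/full_top0.png')
p=viewer.camera_params('top')
print('base',blob(im,(0,0,0),(180,255,70),.014,(298,100,335,150),p=p))
print('sink',blob(im,(0,0,90),(180,70,255),.014,(335,105,372,152),p=p))
print('cover',blob(im,(0,120,60),(10,255,255),.012,(260,165,300,220),p=p))
r=lambda l,z:print(np.round(px2w('top',np.array(l)/1.5,z,p)*1000,0).tolist())
print('track corners z0'); r([(365,204),(363,278),(127,271)],.0)
print('bridge top corners z.195');r([(109,171),(168,172),(158,271),(107,264)],.195)
print('post top');r([(252,229)],.106)
print('knob top');r([(549,302)],.102)
print('counter axis');r([(572,273)],.062)
print('box corners top .052');r([(556,248),(596,256),(585,302)],.052)
E
```

```text
base [ 641.6 -192.2   97.8   59.4    8.9]
sink [ 638.5 -298.3  102.7   62.7  -11.1]
cover [449.9 -86.6  98.1  59.8   5.5]
track corners z0
[[609.0, 17.0, 0.0], [466.0, 17.0, 0.0], [469.0, 466.0, 0.0]]
bridge top corners z.195
[[608.0, 410.0, 195.0], [609.0, 320.0, 195.0], [455.0, 328.0, 195.0], [464.0, 406.0, 195.0]]
post top
[[538.0, 208.0, 106.0]]
knob top
[[424.0, -307.0, 102.0]]
counter axis
[[479.0, -363.0, 62.0]]
box corners top .052
[[525.0, -337.0, 52.0], [512.0, -411.0, 52.0], [427.0, -391.0, 52.0]]
```

```bash
cat >> h.py <<'E'
def go(x,y,z,yaw,src=None):
    """deltas in tool axes from src pose (x,y,z,yawdeg) or the measured pose (tool assumed vertical)"""
    if src is None:
        o=monitor.observe(); src=[*o['tool_pos'],np.degrees(o['tool_rot'][2])]
    a=np.radians(src[3]); d=np.array([x,y,z])-src[:3]
    w=-((yaw-src[3]+180)%360-180)
    print('x %.4f y %.4f z %.4f wz %.1f'%(d[0]*np.cos(a)+d[1]*np.sin(a),d[0]*np.sin(a)-d[1]*np.cos(a),-d[2],w))
    return [x,y,z,yaw]
def st():
    o=monitor.observe(); print('t %.2f'%o['time'],np.round(o['tool_pos'],4),np.round(np.degrees(o['tool_rot']),2),'F',np.round(o['contact_force'],1),'open %.4f'%o['opening'],'q',np.round(o['qpos'],2))
E
python3 - <<'E'
from h import *
s=go(.538,.208,.227,90)
E
```

```text
x 0.5764 y -0.5438 z -0.0009 wz -70.8
```

{"name": "move_arm", "arguments": {"deltas": [{"x": 0.045,"y": -0.042,"z": 0,"wz": -8,"hand": 1},{"x": 0.09,"y": -0.085,"z": 0,"wz": -15,"hand": 1},{"x": 0.13,"y": -0.123,"z": 0,"wz": -20,"hand": 1},{"x": 0.17,"y": -0.16,"z": 0,"wz": -25,"hand": 1},{"x": 0.21,"y": -0.198,"z": 0,"wz": -30,"hand": 1},{"x": 0.25,"y": -0.236,"z": 0,"wz": -35,"hand": 1},{"x": 0.29,"y": -0.274,"z": 0,"wz": -40,"hand": 1},{"x": 0.29,"y": -0.274,"z": 0,"wz": -40,"hand": 1}]}}

```text
schema error: expected keys x, y, z, wx, wy, wz, hand
```

Run:
```python
from h import *
st(); s=go(.538,.208,.227,90)
```

```text
t 0.10 [ 0.1729 -0.4953  0.2261] [-1.7992e+02 -1.0000e-02  1.9240e+01] F [ 0.4  0.1 -0.1] open 0.0917 q [-1.38  0.34  1.52  0.    1.28 -0.15]
x 0.5764 y -0.5438 z -0.0009 wz -70.8
```

All keys are required.

{"name": "move_arm", "arguments": {"deltas": [{"x": 0.045,"y": -0.042,"z": 0,"wx": 0,"wy": 0,"wz": -8,"hand": 1},{"x": 0.09,"y": -0.085,"z": 0,"wx": 0,"wy": 0,"wz": -15,"hand": 1},{"x": 0.13,"y": -0.123,"z": 0,"wx": 0,"wy": 0,"wz": -20,"hand": 1},{"x": 0.17,"y": -0.16,"z": 0,"wx": 0,"wy": 0,"wz": -25,"hand": 1},{"x": 0.21,"y": -0.198,"z": 0,"wx": 0,"wy": 0,"wz": -30,"hand": 1},{"x": 0.25,"y": -0.236,"z": 0,"wx": 0,"wy": 0,"wz": -35,"hand": 1},{"x": 0.29,"y": -0.274,"z": 0,"wx": 0,"wy": 0,"wz": -40,"hand": 1},{"x": 0.29,"y": -0.274,"z": 0,"wx": 0,"wy": 0,"wz": -40,"hand": 1}]}}

```text
time: 1.1
tool_pos: [0.3574, -0.1382, 0.2266]
tool_rot: [-3.141, -0.001, 1.041]
contact_force: [0.1, -0.1, -0.1]
opening: 0.0917
```

Run:
```python
from h import *
st(); s=go(.538,.208,.227,90)
```

```text
t 1.10 [ 0.3574 -0.1382  0.2266] [-1.7997e+02 -4.0000e-02  5.9650e+01] F [ 0.1 -0.1 -0.1] open 0.0917 q [-0.57  0.08  1.87  0.    1.19 -0.04]
x 0.3900 y -0.0190 z -0.0004 wz -30.3
```

{"name": "move_arm", "arguments": {"deltas": [{"x": 0.055,"y": -0.003,"z": 0,"wx": 0,"wy": 0,"wz": -5,"hand": 1},{"x": 0.11,"y": -0.006,"z": 0,"wx": 0,"wy": 0,"wz": -10,"hand": 1},{"x": 0.165,"y": -0.009,"z": 0,"wx": 0,"wy": 0,"wz": -15,"hand": 1},{"x": 0.22,"y": -0.011,"z": 0,"wx": 0,"wy": 0,"wz": -20,"hand": 1},{"x": 0.275,"y": -0.014,"z": 0,"wx": 0,"wy": 0,"wz": -25,"hand": 1},{"x": 0.33,"y": -0.017,"z": 0,"wx": 0,"wy": 0,"wz": -30.3,"hand": 1},{"x": 0.39,"y": -0.019,"z": 0,"wx": 0,"wy": 0,"wz": -30.3,"hand": 1},{"x": 0.39,"y": -0.019,"z": 0,"wx": 0,"wy": 0,"wz": -30.3,"hand": 1}]}}

```text
time: 2.1
tool_pos: [0.5408, 0.2054, 0.2251]
tool_rot: [-3.14, 0.0, 1.565]
contact_force: [0.2, -0.0, -0.2]
opening: 0.0916
```

Run:
```python
from h import *
st(); s=go(.538,.208,.067,90)
p=viewer.camera_params('wrist'); np.save('w1.npy',p,allow_pickle=True)
snap('wrist','w1.png',s=1.5)
print(-np.array(p['R']).T@p['t'])
print(w2px('wrist',[.538,.208,.106],p)*1.5)
```

```text
t 2.10 [0.5408 0.2054 0.2251] [-179.93    0.     89.67] F [ 0.2 -0.  -0.2] open 0.0916 q [0.23 0.44 1.37 0.   1.33 0.24]
x 0.0026 y -0.0028 z 0.1581 wz -0.3
[0.54054107 0.28066379 0.38280084]
[[375.12916429 279.99389095]]
```

View pics/w1.png

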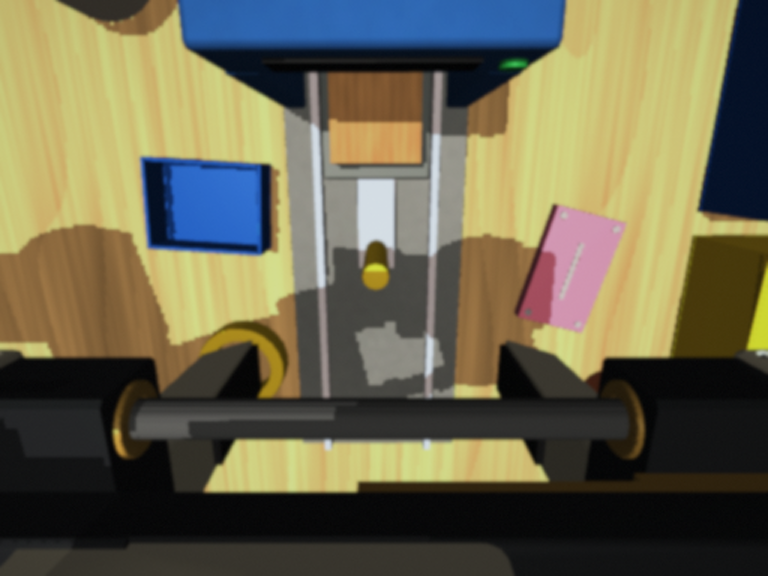

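Post top is at (376,275), matching the prediction. The board front edge is at row 163, columns 330–423.

Run:
```python
from h import *
p=np.load('w1.npy',allow_pickle=True).item(); K=np.array(p['camera_matrix']); print(K[0])
r=lambda l,z:print(z,np.round(px2w('wrist',np.array(l)/1.5,z,p)*1000,1).tolist())
r([(376,276)],.106)
for z in(.028,.04,.05,.066): r([(330,163),(423,163)],z)
r([(286,108),(303,442),(467,108),(452,442)],0)
r([(313,72),(326,446),(439,72),(428,446)],.01)
```

```text
[298.38554333   0.         252.14497873]
0.106 [[538.6, 210.6, 106.0]]
0.028 [[503.6, 279.8, 28.0], [574.4, 279.4, 28.0]]
0.04 [[504.9, 279.8, 40.0], [573.3, 279.4, 40.0]]
0.05 [[505.9, 279.8, 50.0], [572.3, 279.5, 50.0]]
0.066 [[507.6, 279.9, 66.0], [570.8, 279.5, 66.0]]
0 [[467.2, 321.9, 0.0], [464.5, 15.1, 0.0], [611.1, 321.1, 0.0], [611.7, 14.4, 0.0]]
0.01 [[491.2, 346.1, 10.0], [488.5, 17.5, 10.0], [586.8, 345.5, 10.0], [586.9, 17.0, 10.0]]
```

{"name": "move_arm", "arguments": {"deltas": [{"x": 0.0026,"y": -0.0028,"z": 0.05,"wx": 0,"wy": 0,"wz": -0.3,"hand": 1},{"x": 0.0026,"y": -0.0028,"z": 0.1,"wx": 0,"wy": 0,"wz": -0.3,"hand": 1},{"x": 0.0026,"y": -0.0028,"z": 0.13,"wx": 0,"wy": 0,"wz": -0.3,"hand": 1},{"x": 0.0026,"y": -0.0028,"z": 0.156,"wx": 0,"wy": 0,"wz": -0.3,"hand": 1},{"x": 0.0026,"y": -0.0028,"z": 0.156,"wx": 0,"wy": 0,"wz": -0.3,"hand": 0},{"x": 0.0026,"y": -0.0028,"z": 0.156,"wx": 0,"wy": 0,"wz": -0.3,"hand": 0},{"x": 0.0026,"y": -0.0028,"z": 0.156,"wx": 0,"wy": 0,"wz": -0.3,"hand": 0},{"x": 0.0026,"y": -0.0028,"z": 0.156,"wx": 0,"wy": 0,"wz": -0.3,"hand": 0}], "grip_force": 25}}

```text
time: 3.15
tool_pos: [0.5374, 0.206, 0.0717]
tool_rot: [3.14, -0.0, 1.568]
contact_force: [-0.6, 0.2, 1.1]
opening: 0.0565
```

{"name": "move_arm", "arguments": {"deltas": [{"x": 0,"y": 0,"z": 0,"wx": 0,"wy": 0,"wz": 0,"hand": 0},{"x": 0,"y": 0,"z": 0,"wx": 0,"wy": 0,"wz": 0,"hand": 0},{"x": 0,"y": 0,"z": 0,"wx": 0,"wy": 0,"wz": 0,"hand": 0}]}}

```text
time: 3.52
tool_pos: [0.5369, 0.2061, 0.0707]
tool_rot: [-3.142, 0.0, 1.568]
contact_force: [0.3, -0.7, -0.4]
opening: 0.0263
```

{"name": "move_arm", "arguments": {"deltas": [{"x": 0,"y": 0,"z": 0,"wx": 0,"wy": 0,"wz": 0,"hand": 0},{"x": 0,"y": 0,"z": 0,"wx": 0,"wy": 0,"wz": 0,"hand": 0},{"x": 0,"y": 0,"z": 0,"wx": 0,"wy": 0,"wz": 0,"hand": 0}]}}

```text
time: 3.9
tool_pos: [0.5386, 0.2061, 0.0708]
tool_rot: [3.138, -0.0, 1.568]
contact_force: [4.8, -0.2, -3.9]
opening: 0.0175
```

{"name": "move_arm", "arguments": {"deltas": [{"x": -0.02,"y": 0,"z": 0,"wx": 0,"wy": 0,"wz": 0,"hand": 0},{"x": -0.04,"y": 0,"z": 0,"wx": 0,"wy": 0,"wz": 0,"hand": 0},{"x": -0.06,"y": 0,"z": 0,"wx": 0,"wy": 0,"wz": 0,"hand": 0},{"x": -0.08,"y": 0,"z": 0,"wx": 0,"wy": 0,"wz": 0,"hand": 0},{"x": -0.1,"y": 0,"z": 0,"wx": 0,"wy": 0,"wz": 0,"hand": 0},{"x": -0.115,"y": 0,"z": 0,"wx": 0,"wy": 0,"wz": 0,"hand": 0},{"x": -0.13,"y": 0,"z": 0,"wx": 0,"wy": 0,"wz": 0,"hand": 0},{"x": -0.135,"y": 0,"z": 0,"wx": 0,"wy": 0,"wz": 0,"hand": 0}]}}

```text
time: 4.9
tool_pos: [0.5382, 0.0705, 0.0708]
tool_rot: [3.138, -0.0, 1.567]
contact_force: [5.8, 1.5, -4.4]
opening: 0.017
```

{"name": "move_arm", "arguments": {"deltas": [{"x": -0.004,"y": 0,"z": 0,"wx": 0,"wy": 0,"wz": 0,"hand": 0},{"x": -0.008,"y": 0,"z": 0,"wx": 0,"wy": 0,"wz": 0,"hand": 0},{"x": -0.012,"y": 0,"z": 0,"wx": 0,"wy": 0,"wz": 0,"hand": 0},{"x": -0.012,"y": 0,"z": 0,"wx": 0,"wy": 0,"wz": 0,"hand": 0}]}}

```text
time: 5.4
tool_pos: [0.5382, 0.0588, 0.0708]
tool_rot: [3.138, 0.0, 1.568]
contact_force: [6.4, -1.4, -4.0]
opening: 0.0175
```

{"name": "move_arm", "arguments": {"deltas": [{"x": -0.002,"y": 0,"z": 0,"wx": 0,"wy": 0,"wz": 0,"hand": 0},{"x": -0.004,"y": 0,"z": 0,"wx": 0,"wy": 0,"wz": 0,"hand": 0},{"x": -0.006,"y": 0,"z": 0,"wx": 0,"wy": 0,"wz": 0,"hand": 0}]}}

```text
time: 5.78
tool_pos: [0.5381, 0.0533, 0.0708]
tool_rot: [3.138, -0.0, 1.568]
contact_force: [5.4, 2.3, -5.4]
opening: 0.0173
```

{"name": "move_arm", "arguments": {"deltas": [{"x": -0.002,"y": 0,"z": 0,"wx": 0,"wy": 0,"wz": 0,"hand": 0},{"x": -0.004,"y": 0,"z": 0,"wx": 0,"wy": 0,"wz": 0,"hand": 0}]}}

```text
time: 6.02
tool_pos: [0.5381, 0.0505, 0.0707]
tool_rot: [3.138, -0.003, 1.567]
contact_force: [6.6, 14.5, -5.0]
opening: 0.0173
```

{"name": "move_arm", "arguments": {"deltas": [{"x": 0.002,"y": 0,"z": 0,"wx": 0,"wy": 0,"wz": 0,"hand": 1},{"x": 0.002,"y": 0,"z": 0,"wx": 0,"wy": 0,"wz": 0,"hand": 1},{"x": 0.002,"y": 0,"z": 0,"wx": 0,"wy": 0,"wz": 0,"hand": 1},{"x": 0.002,"y": 0,"z": -0.04,"wx": 0,"wy": 0,"wz": 0,"hand": 1},{"x": 0.002,"y": 0,"z": -0.09,"wx": 0,"wy": 0,"wz": 0,"hand": 1},{"x": 0.02,"y": 0,"z": -0.14,"wx": 0,"wy": 0,"wz": 0,"hand": 1},{"x": 0.05,"y": 0,"z": -0.155,"wx": 0,"wy": 0,"wz": 0,"hand": 1},{"x": 0.05,"y": 0,"z": -0.155,"wx": 0,"wy": 0,"wz": 0,"hand": 1}]}}

```text
time: 7.02
tool_pos: [0.537, 0.1004, 0.2272]
tool_rot: [3.138, -0.0, 1.57]
contact_force: [-0.1, 0.0, -0.7]
opening: 0.0903
```

{"name": "move_arm", "arguments": {"deltas": [{"x": 0,"y": 0,"z": 0,"wx": 0,"wy": 0,"wz": 0,"hand": 1}]}}

```text
time: 7.15
tool_pos: [0.5361, 0.0986, 0.2249]
tool_rot: [-3.14, 0.001, 1.568]
contact_force: [-0.1, 0.3, -0.0]
opening: 0.0914
```

Run:
```python
from h import *
st()
p=viewer.camera_params('wrist'); np.save('w2.npy',p,allow_pickle=True)
snap('wrist','w2.png',(120,40,420,270),2.6)
s=go(.642,-.192,.227,8.9)
```

```text
t 7.15 [0.5361 0.0986 0.2249] [-1.7991e+02  4.0000e-02  8.9860e+01] F [-0.1  0.3 -0. ] open 0.0914 q [ 0.04  0.38  1.47 -0.    1.29  0.04]
x -0.2900 y 0.1069 z -0.0023 wz 80.9
```

View pics/w2.png

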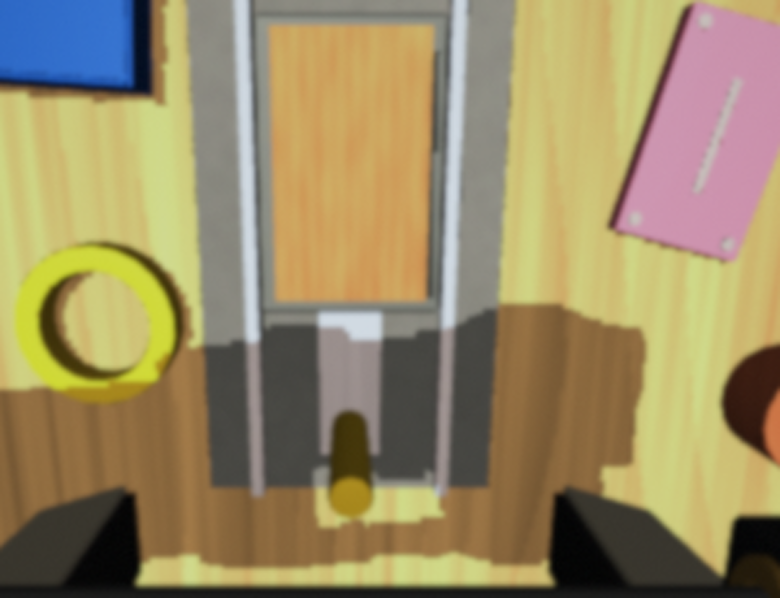

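The boards' top corners are (268,23), (435,23), (274,303) and (427,303) in the crop. The post top is at (351,494).

Run:
```python
from h import *
p=np.load('w2.npy',allow_pickle=True).item()
f=lambda l:np.array(l)/2.6+[120,40]
for z in(.03,.04,.05,.066):
    w=px2w('wrist',f([(268,23),(435,23),(274,303),(427,303)]),z,p)*1000
    print(z,w[:,:2].round(1).tolist(),'c',w.mean(0).round(1), 'w',np.linalg.norm(w[0]-w[1]).round(1),np.linalg.norm(w[2]-w[3]).round(1),'l',np.linalg.norm(w[0]-w[2]).round(1))
print(px2w('wrist',f([(351,494)]),.106,p)*1000)
w=px2w('wrist',f([(212,487),(490,487),(190,0),(517,0)]),0.,p)*1000;print(w.round(1).tolist())
w=px2w('wrist',f([(257,313),(445,313),(262,17),(450,17)]),.02,p)*1000;print(w.round(1).tolist())
```

```text
0.03 [[504.1, 234.6], [573.2, 234.4], [503.4, 118.2], [573.2, 118.0]] c [538.5 176.3  30. ] w 69.1 69.8 l 116.4
0.04 [[505.0, 232.8], [572.2, 232.7], [504.3, 119.8], [572.1, 119.6]] c [538.4 176.2  40. ] w 67.2 67.8 l 113.1
0.05 [[505.9, 231.1], [571.1, 231.0], [505.2, 121.3], [571.1, 121.2]] c [538.3 176.2  50. ] w 65.2 65.8 l 109.8
0.066 [[507.3, 228.4], [569.4, 228.2], [506.7, 123.9], [569.4, 123.7]] c [538.2 176.1  66. ] w 62.1 62.7 l 104.5
[[537.92355361  56.36615145 106.        ]]
[[465.0, 15.4, 0.0], [612.6, 15.2, 0.0], [466.9, 249.1, 0.0], [612.7, 248.8, 0.0]]
[[494.3, 111.9, 20.0], [582.9, 111.7, 20.0], [500.7, 238.6, 20.0], [580.6, 238.4, 20.0]]
```

{"name": "move_arm", "arguments": {"deltas": [{"x": -0.05,"y": 0.018,"z": 0,"wx": 0,"wy": 0,"wz": 10,"hand": 1},{"x": -0.1,"y": 0.036,"z": 0,"wx": 0,"wy": 0,"wz": 20,"hand": 1},{"x": -0.15,"y": 0.054,"z": 0,"wx": 0,"wy": 0,"wz": 30,"hand": 1},{"x": -0.2,"y": 0.072,"z": 0,"wx": 0,"wy": 0,"wz": 40,"hand": 1},{"x": -0.25,"y": 0.09,"z": 0,"wx": 0,"wy": 0,"wz": 50,"hand": 1},{"x": -0.29,"y": 0.107,"z": 0,"wx": 0,"wy": 0,"wz": 60,"hand": 1},{"x": -0.29,"y": 0.107,"z": 0,"wx": 0,"wy": 0,"wz": 70,"hand": 1},{"x": -0.29,"y": 0.107,"z": 0,"wx": 0,"wy": 0,"wz": 80.9,"hand": 1}]}}

```text
time: 8.2
tool_pos: [0.6419, -0.1931, 0.2237]
tool_rot: [-3.14, 0.003, 0.15]
contact_force: [-0.7, 0.1, -0.6]
opening: 0.0918
```

{"name": "move_arm", "arguments": {"deltas": [{"x": 0,"y": 0,"z": 0,"wx": 0,"wy": 0,"wz": 0,"hand": 1},{"x": 0,"y": 0,"z": 0,"wx": 0,"wy": 0,"wz": 0,"hand": 1}]}}

```text
time: 8.45
tool_pos: [0.6424, -0.1916, 0.2251]
tool_rot: [-3.141, 0.001, 0.162]
contact_force: [0.1, -0.9, 0.4]
opening: 0.0918
```

Run:
```python
from h import *
st()
p=viewer.camera_params('wrist'); np.save('w3.npy',p,allow_pickle=True)
snap('wrist','w3.png')
print(w2px('wrist',[[.642,-.192,.014],[.6385,-.2983,.014]],p))
```

```text
t 8.45 [ 0.6424 -0.1916  0.2251] [-1.7997e+02  6.0000e-02  9.2800e+00] F [ 0.1 -0.9  0.4] open 0.0918 q [-0.4   0.62  1.07 -0.    1.45  1.  ]
[[251.97319957 170.23313861]
 [333.72819608 186.1200082 ]]
```

View pics/w3.png

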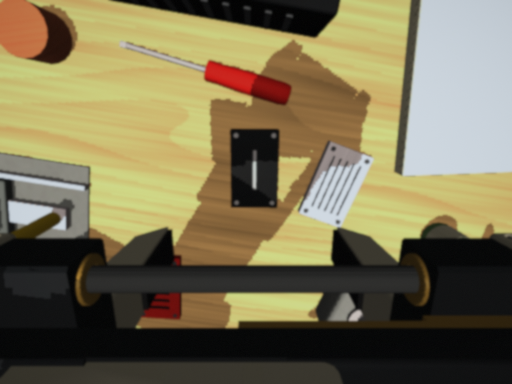

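Run:
```python
from h import *
p=np.load('w3.npy',allow_pickle=True).item()
im=cv2.imread('pics/full_w3.png')
b=blob(im,(0,0,0),(180,255,60),.014,(222,118,290,215),'wrist',p);print(b)
k=px2w('wrist',[(231,130),(277,129),(279,206),(232,207)],.014,p)*1000;print(k.mean(0))
print(blob(im,(0,0,120),(180,60,255),.014,(295,135,378,230),'wrist',p))
s=go(b[0]/1000,b[1]/1000,.005,b[4])
```

```text
[ 643.9 -194.3   98.2   58.2    8.8]
[ 643.59192094 -195.29410817   14.        ]
[ 638.7 -300.1  101.1   61.1  -11.3]
x 0.0009 y 0.0030 z 0.2203 wz 0.5
```

{"name": "move_arm", "arguments": {"deltas": [{"x": 0.001,"y": 0.003,"z": 0.05,"wx": 0,"wy": 0,"wz": 0.5,"hand": 1},{"x": 0.001,"y": 0.003,"z": 0.1,"wx": 0,"wy": 0,"wz": 0.5,"hand": 1},{"x": 0.001,"y": 0.003,"z": 0.15,"wx": 0,"wy": 0,"wz": 0.5,"hand": 1},{"x": 0.001,"y": 0.003,"z": 0.185,"wx": 0,"wy": 0,"wz": 0.5,"hand": 1},{"x": 0.001,"y": 0.003,"z": 0.205,"wx": 0,"wy": 0,"wz": 0.5,"hand": 1},{"x": 0.001,"y": 0.003,"z": 0.214,"wx": 0,"wy": 0,"wz": 0.5,"hand": 1},{"x": 0.001,"y": 0.003,"z": 0.219,"wx": 0,"wy": 0,"wz": 0.5,"hand": 1},{"x": 0.001,"y": 0.003,"z": 0.219,"wx": 0,"wy": 0,"wz": 0.5,"hand": 1}]}}

```text
time: 9.5
tool_pos: [0.6448, -0.1943, 0.0076]
tool_rot: [3.141, -0.001, 0.15]
contact_force: [-0.0, 0.3, -0.2]
opening: 0.0916
```

{"name": "move_arm", "arguments": {"deltas": [{"x": 0,"y": 0,"z": 0,"wx": 0,"wy": 0,"wz": 0,"hand": 0.5},{"x": 0,"y": 0,"z": 0,"wx": 0,"wy": 0,"wz": 0,"hand": 0.5},{"x": 0,"y": 0,"z": 0,"wx": 0,"wy": 0,"wz": 0,"hand": 0.5},{"x": 0,"y": 0,"z": 0,"wx": 0,"wy": 0,"wz": 0,"hand": 0.5},{"x": 0,"y": 0,"z": 0,"wx": 0,"wy": 0,"wz": 0,"hand": 0.5}], "grip_force": 35}}

```text
time: 10.12
tool_pos: [0.6443, -0.1941, 0.0069]
tool_rot: [3.141, -0.0, 0.15]
contact_force: [-0.2, 0.1, 2.4]
opening: 0.0592
```

Run:
```python
from h import *
st(); s=go(.5382,.1761,.16,89.8)
```

```text
t 10.12 [ 0.6443 -0.1941  0.0069] [ 1.7999e+02 -1.0000e-02  8.6000e+00] F [-0.2  0.1  2.4] open 0.0592 q [-0.41  0.83  1.31 -0.    1.01  1.01]
x -0.0496 y -0.3819 z -0.1531 wz -81.2
```

{"name": "move_arm", "arguments": {"deltas": [{"x": 0,"y": 0,"z": -0.02,"wx": 0,"wy": 0,"wz": 0,"hand": 0.5},{"x": 0,"y": 0,"z": -0.06,"wx": 0,"wy": 0,"wz": 0,"hand": 0.5},{"x": 0,"y": 0,"z": -0.11,"wx": 0,"wy": 0,"wz": 0,"hand": 0.5},{"x": 0,"y": 0,"z": -0.153,"wx": 0,"wy": 0,"wz": 0,"hand": 0.5},{"x": 0,"y": 0,"z": -0.153,"wx": 0,"wy": 0,"wz": 0,"hand": 0.5}]}}

```text
time: 10.75
tool_pos: [0.6463, -0.1949, 0.1653]
tool_rot: [3.136, -0.008, 0.15]
contact_force: [0.3, -0.1, -2.1]
opening: 0.0593
```

{"name": "move_arm", "arguments": {"deltas": [{"x": -0.006,"y": -0.045,"z": 0,"wx": 0,"wy": 0,"wz": -10,"hand": 0.5},{"x": -0.012,"y": -0.09,"z": 0,"wx": 0,"wy": 0,"wz": -20,"hand": 0.5},{"x": -0.018,"y": -0.14,"z": 0,"wx": 0,"wy": 0,"wz": -30,"hand": 0.5},{"x": -0.025,"y": -0.19,"z": 0,"wx": 0,"wy": 0,"wz": -40,"hand": 0.5},{"x": -0.032,"y": -0.24,"z": 0,"wx": 0,"wy": 0,"wz": -50,"hand": 0.5},{"x": -0.039,"y": -0.29,"z": 0,"wx": 0,"wy": 0,"wz": -60,"hand": 0.5},{"x": -0.045,"y": -0.34,"z": 0,"wx": 0,"wy": 0,"wz": -70,"hand": 0.5},{"x": -0.05,"y": -0.382,"z": 0,"wx": 0,"wy": 0,"wz": -80,"hand": 0.5}]}}

```text
time: 11.75
tool_pos: [0.536, 0.1778, 0.1585]
tool_rot: [-3.139, 0.0, 1.553]
contact_force: [-0.1, -0.1, -2.7]
opening: 0.0593
```

{"name": "move_arm", "arguments": {"deltas": [{"x": 0,"y": 0,"z": 0,"wx": 0,"wy": 0,"wz": -1.2,"hand": 0.5},{"x": 0,"y": 0,"z": 0,"wx": 0,"wy": 0,"wz": -1.2,"hand": 0.5}]}}

```text
time: 12.0
tool_pos: [0.5373, 0.1758, 0.1589]
tool_rot: [-3.14, 0.001, 1.567]
contact_force: [-0.3, -0.4, -2.7]
opening: 0.0591
```

Run:
```python
from h import *
st(); s=go(.5382,.1761,.09,89.8)
p=viewer.camera_params('wrist'); np.save('w4.npy',p,allow_pickle=True)
snap('wrist','w4.png')
o=monitor.observe()
z=o['tool_pos'][2]+.007
c=np.array([[.03,.05],[-.03,.05],[.03,-.05],[-.03,-.05]])
print(z,w2px('wrist',np.c_[c+o['tool_pos'][:2],np.full(4,z)],p).round(0).tolist())
```

```text
t 12.00 [0.5373 0.1758 0.1589] [-1.7992e+02  5.0000e-02  8.9760e+01] F [-0.3 -0.4 -2.7] open 0.0591 q [ 0.18  0.48  1.51 -0.    1.16  0.19]
x 0.0003 y 0.0009 z 0.0689 wz -0.0
0.16603929468039322 [[313.0, 160.0], [195.0, 161.0], [304.0, 325.0], [205.0, 325.0]]
```

View pics/w4.png

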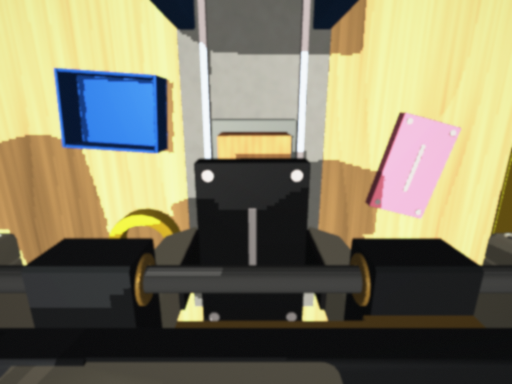

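Plate front edge is at row 158 (160 predicted) and centred in x, so the grasp is good. Now descending in small steps.

{"name": "move_arm", "arguments": {"deltas": [{"x": 0,"y": 0.001,"z": 0.03,"wx": 0,"wy": 0,"wz": 0,"hand": 0.5},{"x": 0,"y": 0.001,"z": 0.06,"wx": 0,"wy": 0,"wz": 0,"hand": 0.5},{"x": 0,"y": 0.001,"z": 0.075,"wx": 0,"wy": 0,"wz": 0,"hand": 0.5},{"x": 0,"y": 0.001,"z": 0.079,"wx": 0,"wy": 0,"wz": 0,"hand": 0.5},{"x": 0,"y": 0.001,"z": 0.079,"wx": 0,"wy": 0,"wz": 0,"hand": 0.5}]}}

```text
time: 12.68
tool_pos: [0.5393, 0.1759, 0.0812]
tool_rot: [3.141, -0.0, 1.567]
contact_force: [1.5, -1.3, -2.3]
opening: 0.0593
```

{"name": "move_arm", "arguments": {"deltas": [{"x": 0,"y": 0,"z": 0.001,"wx": 0,"wy": 0,"wz": 0,"hand": 0.5},{"x": 0,"y": 0,"z": 0.002,"wx": 0,"wy": 0,"wz": 0,"hand": 0.5},{"x": 0,"y": 0,"z": 0.003,"wx": 0,"wy": 0,"wz": 0,"hand": 0.5}]}}

```text
time: 13.05
tool_pos: [0.5388, 0.1762, 0.078]
tool_rot: [3.141, -0.0, 1.567]
contact_force: [-0.3, 0.1, -2.6]
opening: 0.0593
```

{"name": "move_arm", "arguments": {"deltas": [{"x": 0,"y": 0,"z": 0.001,"wx": 0,"wy": 0,"wz": 0,"hand": 0.5},{"x": 0,"y": 0,"z": 0.002,"wx": 0,"wy": 0,"wz": 0,"hand": 0.5}]}}

```text
time: 13.3
tool_pos: [0.5387, 0.1762, 0.0756]
tool_rot: [-3.142, 0.0, 1.567]
contact_force: [0.6, -0.4, -2.2]
opening: 0.0595
```

{"name": "move_arm", "arguments": {"deltas": [{"x": 0,"y": 0,"z": 0.001,"wx": 0,"wy": 0,"wz": 0,"hand": 0.5},{"x": 0,"y": 0,"z": 0.0015,"wx": 0,"wy": 0,"wz": 0,"hand": 0.5}]}}

```text
time: 13.55
tool_pos: [0.5386, 0.1761, 0.0741]
tool_rot: [-3.141, 0.0, 1.567]
contact_force: [0.3, -0.5, -1.9]
opening: 0.0592
```

{"name": "move_arm", "arguments": {"deltas": [{"x": 0,"y": 0,"z": 0.001,"wx": 0,"wy": 0,"wz": 0,"hand": 0.5},{"x": 0,"y": 0,"z": 0.0015,"wx": 0,"wy": 0,"wz": 0,"hand": 0.5}]}}

```text
time: 13.8
tool_pos: [0.5387, 0.1761, 0.0726]
tool_rot: [-3.142, 0.0, 1.567]
contact_force: [-0.5, -0.9, -2.3]
opening: 0.0594
```

{"name": "move_arm", "arguments": {"deltas": [{"x": 0,"y": 0,"z": 0.001,"wx": 0,"wy": 0,"wz": 0,"hand": 0.5},{"x": 0,"y": 0,"z": 0.0015,"wx": 0,"wy": 0,"wz": 0,"hand": 0.5}]}}

```text
time: 14.05
tool_pos: [0.5387, 0.1762, 0.0711]
tool_rot: [-3.142, 0.0, 1.567]
contact_force: [0.1, -0.8, -2.5]
opening: 0.0595
```

{"name": "move_arm", "arguments": {"deltas": [{"x": 0,"y": 0,"z": 0.001,"wx": 0,"wy": 0,"wz": 0,"hand": 0.5},{"x": 0,"y": 0,"z": 0.0015,"wx": 0,"wy": 0,"wz": 0,"hand": 0.5}]}}

```text
time: 14.3
tool_pos: [0.5387, 0.1762, 0.0701]
tool_rot: [3.141, 0.0, 1.567]
contact_force: [-1.1, 0.2, 3.4]
opening: 0.0594
```

{"name": "move_arm", "arguments": {"deltas": [{"x": 0,"y": 0,"z": 0.001,"wx": 0,"wy": 0,"wz": 0,"hand": 0.5},{"x": 0,"y": 0,"z": 0.0015,"wx": 0,"wy": 0,"wz": 0,"hand": 0.5}]}}

```text
time: 14.55
tool_pos: [0.5388, 0.1762, 0.07]
tool_rot: [3.141, -0.0, 1.567]
contact_force: [-5.8, -1.1, 15.9]
opening: 0.0593
```

{"name": "move_arm", "arguments": {"deltas": [{"x": 0,"y": 0,"z": 0.001,"wx": 0,"wy": 0,"wz": 0,"hand": 0.5},{"x": 0,"y": 0,"z": 0.0015,"wx": 0,"wy": 0,"wz": 0,"hand": 0.5}]}}

```text
time: 14.8
tool_pos: [0.5388, 0.1763, 0.0699]
tool_rot: [3.14, -0.0, 1.567]
contact_force: [-10.0, -2.1, 27.3]
opening: 0.0594
```

Contact at TCP z 0.070, so the board top is about 63 mm. I'll relieve the press, release and lift.

{"name": "move_arm", "arguments": {"deltas": [{"x": 0,"y": 0,"z": -0.0025,"wx": 0,"wy": 0,"wz": 0,"hand": 0.5},{"x": 0,"y": 0,"z": -0.0025,"wx": 0,"wy": 0,"wz": 0,"hand": 0.5}]}}

```text
time: 15.05
tool_pos: [0.5391, 0.1762, 0.0701]
tool_rot: [3.14, -0.0, 1.567]
contact_force: [-2.1, -0.2, 8.7]
opening: 0.0595
```

{"name": "move_arm", "arguments": {"deltas": [{"x": 0,"y": 0,"z": 0,"wx": 0,"wy": 0,"wz": 0,"hand": 1},{"x": 0,"y": 0,"z": 0,"wx": 0,"wy": 0,"wz": 0,"hand": 1},{"x": 0,"y": 0,"z": 0,"wx": 0,"wy": 0,"wz": 0,"hand": 1},{"x": 0,"y": 0,"z": -0.03,"wx": 0,"wy": 0,"wz": 0,"hand": 1},{"x": -0.02,"y": 0,"z": -0.08,"wx": 0,"wy": 0,"wz": 0,"hand": 1},{"x": -0.05,"y": 0,"z": -0.13,"wx": 0,"wy": 0,"wz": 0,"hand": 1},{"x": -0.075,"y": 0,"z": -0.155,"wx": 0,"wy": 0,"wz": 0,"hand": 1},{"x": -0.075,"y": 0,"z": -0.155,"wx": 0,"wy": 0,"wz": 0,"hand": 1}]}}

```text
time: 16.05
tool_pos: [0.5396, 0.1, 0.2261]
tool_rot: [3.137, -0.0, 1.565]
contact_force: [-0.0, -0.6, 0.4]
opening: 0.0917
```

{"name": "move_arm", "arguments": {"deltas": [{"x": 0,"y": 0,"z": 0,"wx": 0,"wy": 0,"wz": 0,"hand": 1}]}}

```text
time: 16.18
tool_pos: [0.5378, 0.1016, 0.2229]
tool_rot: [-3.14, -0.0, 1.567]
contact_force: [-0.7, -0.7, 0.4]
opening: 0.0919
```

Run:
```python
from h import *
st(); s=go(.6387,-.3001,.227,-11.3)
p=viewer.camera_params('wrist'); np.save('w5.npy',p,allow_pickle=True)
snap('wrist','w5.png',(160,20,360,250),2.6)
im=cv2.imread('pics/full_w5.png')
print(blob(im,(0,0,0),(180,255,60),.077,(205,40,310,190),'wrist',p))
```

```text
t 16.18 [0.5378 0.1016 0.2229] [-1.7988e+02 -1.0000e-02  8.9790e+01] F [-0.7 -0.7  0.4] open 0.0919 q [0.05 0.39 1.47 0.   1.29 0.05]
x -0.4014 y 0.1024 z -0.0041 wz 101.1
[539.1 174.9  96.9  59.  -90. ]
```

View pics/w5.png

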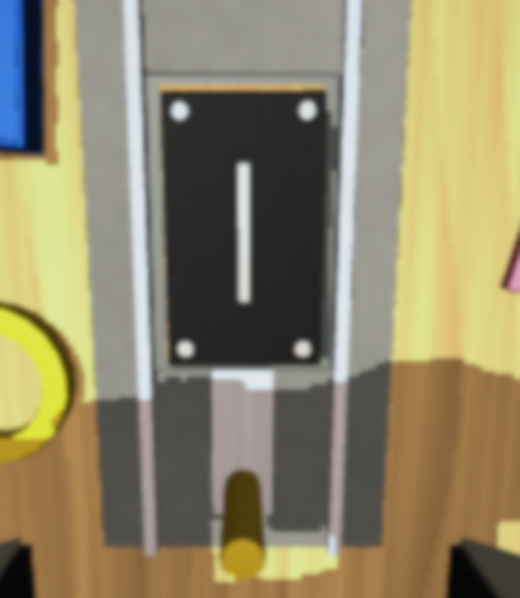

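Base sits square on the boards, about 1 mm off. Next the sink.

{"name": "move_arm", "arguments": {"deltas": [{"x": -0.05,"y": 0.013,"z": 0,"wx": 0,"wy": 0,"wz": 10,"hand": 1},{"x": -0.1,"y": 0.026,"z": 0,"wx": 0,"wy": 0,"wz": 20,"hand": 1},{"x": -0.15,"y": 0.039,"z": 0,"wx": 0,"wy": 0,"wz": 30,"hand": 1},{"x": -0.2,"y": 0.052,"z": 0,"wx": 0,"wy": 0,"wz": 40,"hand": 1},{"x": -0.25,"y": 0.065,"z": 0,"wx": 0,"wy": 0,"wz": 50,"hand": 1},{"x": -0.3,"y": 0.078,"z": 0,"wx": 0,"wy": 0,"wz": 60,"hand": 1},{"x": -0.35,"y": 0.091,"z": 0,"wx": 0,"wy": 0,"wz": 70,"hand": 1},{"x": -0.401,"y": 0.102,"z": 0,"wx": 0,"wy": 0,"wz": 80,"hand": 1}]}}

```text
time: 17.23
tool_pos: [0.6396, -0.3003, 0.222]
tool_rot: [-3.139, 0.002, 0.167]
contact_force: [1.2, 0.7, -0.4]
opening: 0.0916
```

{"name": "move_arm", "arguments": {"deltas": [{"x": 0,"y": 0,"z": 0,"wx": 0,"wy": 0,"wz": 10,"hand": 1},{"x": 0,"y": 0,"z": 0,"wx": 0,"wy": 0,"wz": 20,"hand": 1},{"x": 0,"y": 0,"z": 0,"wx": 0,"wy": 0,"wz": 21,"hand": 1},{"x": 0,"y": 0,"z": 0,"wx": 0,"wy": 0,"wz": 21,"hand": 1}]}}

```text
time: 17.73
tool_pos: [0.6392, -0.2993, 0.2232]
tool_rot: [-3.141, 0.001, -0.192]
contact_force: [0.6, -1.0, -0.3]
opening: 0.0919
```

Run:
```python
from h import *
st()
p=viewer.camera_params('wrist'); np.save('w6.npy',p,allow_pickle=True)
snap('wrist','w6.png')
im=cv2.imread('pics/full_w6.png')
c=w2px('wrist',[.6387,-.3001,.014],p)[0].astype(int);print(c)
b=blob(im,(0,0,100),(180,60,255),.014,(c[0]-32,c[1]-48,c[0]+32,c[1]+48),'wrist',p);print(b)
s=go(b[0]/1000,b[1]/1000,.005,b[4])
```

```text
t 17.73 [ 0.6392 -0.2993  0.2232] [-1.7997e+02  8.0000e-02 -1.0980e+01] F [ 0.6 -1.  -0.3] open 0.0919 q [-0.55  0.7   0.93  0.    1.51  1.22]
[252 170]
[ 638.8 -300.3   99.1   60.6  -11. ]
x -0.0002 y 0.0009 z 0.2185 wz -0.0
```

{"name": "move_arm", "arguments": {"deltas": [{"x": 0,"y": 0.001,"z": 0.05,"wx": 0,"wy": 0,"wz": 0,"hand": 1},{"x": 0,"y": 0.001,"z": 0.1,"wx": 0,"wy": 0,"wz": 0,"hand": 1},{"x": 0,"y": 0.001,"z": 0.15,"wx": 0,"wy": 0,"wz": 0,"hand": 1},{"x": 0,"y": 0.001,"z": 0.185,"wx": 0,"wy": 0,"wz": 0,"hand": 1},{"x": 0,"y": 0.001,"z": 0.205,"wx": 0,"wy": 0,"wz": 0,"hand": 1},{"x": 0,"y": 0.001,"z": 0.214,"wx": 0,"wy": 0,"wz": 0,"hand": 1},{"x": 0,"y": 0.001,"z": 0.218,"wx": 0,"wy": 0,"wz": 0,"hand": 1},{"x": 0,"y": 0.001,"z": 0.218,"wx": 0,"wy": 0,"wz": 0,"hand": 1}]}}

```text
time: 18.77
tool_pos: [0.6394, -0.3015, 0.0074]
tool_rot: [3.141, -0.002, -0.195]
contact_force: [0.1, -1.2, -0.2]
opening: 0.0919
```

{"name": "move_arm", "arguments": {"deltas": [{"x": 0,"y": 0,"z": 0,"wx": 0,"wy": 0,"wz": 0,"hand": 0.5},{"x": 0,"y": 0,"z": 0,"wx": 0,"wy": 0,"wz": 0,"hand": 0.5},{"x": 0,"y": 0,"z": 0,"wx": 0,"wy": 0,"wz": 0,"hand": 0.5},{"x": 0,"y": 0,"z": 0,"wx": 0,"wy": 0,"wz": 0,"hand": 0.5},{"x": 0,"y": 0,"z": 0,"wx": 0,"wy": 0,"wz": 0,"hand": 0.5}]}}

```text
time: 19.4
tool_pos: [0.6389, -0.301, 0.0064]
tool_rot: [-3.142, -0.0, -0.196]
contact_force: [-0.0, 0.9, 2.3]
opening: 0.059
```

Run:
```python
from h import *
st(); s=go(.539,.1755,.16,89.8)
```

```text
t 19.40 [ 0.6389 -0.301   0.0064] [-1.80e+02 -1.00e-02 -1.12e+01] F [-0.   0.9  2.3] open 0.0590 q [-0.55  0.88  1.19  0.    1.08  1.22]
x -0.1906 y -0.4480 z -0.1536 wz -101.0
```

{"name": "move_arm", "arguments": {"deltas": [{"x": 0,"y": 0,"z": -0.02,"wx": 0,"wy": 0,"wz": 0,"hand": 0.5},{"x": 0,"y": 0,"z": -0.06,"wx": 0,"wy": 0,"wz": 0,"hand": 0.5},{"x": 0,"y": 0,"z": -0.11,"wx": 0,"wy": 0,"wz": 0,"hand": 0.5},{"x": 0,"y": 0,"z": -0.155,"wx": 0,"wy": 0,"wz": 0,"hand": 0.5},{"x": 0,"y": 0,"z": -0.155,"wx": 0,"wy": 0,"wz": 0,"hand": 0.5}]}}

```text
time: 20.02
tool_pos: [0.6408, -0.3025, 0.1675]
tool_rot: [3.138, -0.01, -0.196]
contact_force: [-0.1, 0.4, -2.3]
opening: 0.0591
```

{"name": "move_arm", "arguments": {"deltas": [{"x": -0.024,"y": -0.056,"z": 0,"wx": 0,"wy": 0,"wz": -10,"hand": 0.5},{"x": -0.048,"y": -0.112,"z": 0,"wx": 0,"wy": 0,"wz": -20,"hand": 0.5},{"x": -0.072,"y": -0.168,"z": 0,"wx": 0,"wy": 0,"wz": -30,"hand": 0.5},{"x": -0.096,"y": -0.224,"z": 0,"wx": 0,"wy": 0,"wz": -40,"hand": 0.5},{"x": -0.12,"y": -0.28,"z": 0,"wx": 0,"wy": 0,"wz": -50,"hand": 0.5},{"x": -0.144,"y": -0.336,"z": 0,"wx": 0,"wy": 0,"wz": -60,"hand": 0.5},{"x": -0.168,"y": -0.392,"z": 0,"wx": 0,"wy": 0,"wz": -70,"hand": 0.5},{"x": -0.19,"y": -0.448,"z": 0,"wx": 0,"wy": 0,"wz": -80,"hand": 0.5}]}}

```text
time: 21.02
tool_pos: [0.5381, 0.1768, 0.1604]
tool_rot: [-3.14, 0.001, 1.206]
contact_force: [0.6, 1.4, -1.8]
opening: 0.0592
```

{"name": "move_arm", "arguments": {"deltas": [{"x": 0,"y": 0,"z": 0,"wx": 0,"wy": 0,"wz": -10,"hand": 0.5},{"x": 0,"y": 0,"z": 0,"wx": 0,"wy": 0,"wz": -20,"hand": 0.5},{"x": 0,"y": 0,"z": 0,"wx": 0,"wy": 0,"wz": -21,"hand": 0.5},{"x": 0,"y": 0,"z": 0,"wx": 0,"wy": 0,"wz": -21,"hand": 0.5}]}}

```text
time: 21.52
tool_pos: [0.5392, 0.1749, 0.1607]
tool_rot: [-3.141, 0.0, 1.564]
contact_force: [-0.6, 0.5, -1.7]
opening: 0.0594
```

Run:
```python
from h import *
st(); s=go(.539,.1755,.095,89.8)
p=viewer.camera_params('wrist'); np.save('w7.npy',p,allow_pickle=True)
snap('wrist','w7.png')
o=monitor.observe(); z=o['tool_pos'][2]+.0075
im=cv2.imread('pics/full_w7.png')
c=np.array([[.03,.05],[-.03,.05]])
print(w2px('wrist',np.c_[c+o['tool_pos'][:2],np.full(2,z)],p).round(0).tolist())
g=im[:,225:285].mean((1,2)); print(g[140:185].astype(int)); print(im[190,180:330].mean(1).astype(int))
```

```text
t 21.52 [0.5392 0.1749 0.1607] [-1.7994e+02  2.0000e-02  8.9600e+01] F [-0.6  0.5 -1.7] open 0.0594 q [ 0.18  0.48  1.5  -0.    1.16  0.19]
x 0.0006 y -0.0002 z 0.0657 wz -0.2
[[313.0, 159.0], [194.0, 160.0]]
[ 51  30  34  37  39  44  53  61  66  68  67  61  49  33  22  23  37  55
  69  84 122 179 220 230 231 232 232 232 232 232 232 232 232 232 232 232
 232 232 232 232 232 232 232 232 232]
[199 198 198 197 193 181 162 150 149 148 148 150 149 150 161 192 221 230
 231 232 231 232 232 232 231 232 232 232 231 232 232 232 232 232 229 217
 188 158 146 159 193 223 231 232 232 232 232 232 232 232 232 230 220 193
 160 149 168 202 225 231 232 232 232 232 232 232 232 231 231 226 202 160
 138 152 191 222 231 232 232 232 231 232 232 232 232 231 227 206 168 143
 153 190 222 231 232 232 232 232 232 232 232 232 231 228 212 178 148 146
 174 209 227 231 232 231 231 228 216 196 185 183 182 182 182 181 182 180
 178 169 151 124  95  81  79  80  79  79  80  85  97 109 114 114 113 111
 111 113 116 118 120 122]
```

{"name": "move_arm", "arguments": {"deltas": [{"x": 0.002,"y": 0,"z": 0.03,"wx": 0,"wy": 0,"wz": -0.2,"hand": 0.5},{"x": 0.002,"y": 0,"z": 0.055,"wx": 0,"wy": 0,"wz": -0.2,"hand": 0.5},{"x": 0.002,"y": 0,"z": 0.068,"wx": 0,"wy": 0,"wz": -0.2,"hand": 0.5},{"x": 0.002,"y": 0,"z": 0.072,"wx": 0,"wy": 0,"wz": -0.2,"hand": 0.5},{"x": 0.002,"y": 0,"z": 0.072,"wx": 0,"wy": 0,"wz": -0.2,"hand": 0.5}]}}

```text
time: 22.2
tool_pos: [0.5399, 0.1772, 0.0897]
tool_rot: [3.141, -0.0, 1.57]
contact_force: [-0.1, 0.1, -1.3]
opening: 0.0596
```

{"name": "move_arm", "arguments": {"deltas": [{"x": 0,"y": 0,"z": 0.001,"wx": 0,"wy": 0,"wz": 0,"hand": 0.5},{"x": 0,"y": 0,"z": 0.002,"wx": 0,"wy": 0,"wz": 0,"hand": 0.5}]}}

```text
time: 22.45
tool_pos: [0.5398, 0.1773, 0.0878]
tool_rot: [3.14, -0.0, 1.571]
contact_force: [0.1, 0.6, -2.7]
opening: 0.0598
```

{"name": "move_arm", "arguments": {"deltas": [{"x": 0,"y": 0,"z": 0.001,"wx": 0,"wy": 0,"wz": 0,"hand": 0.5},{"x": 0,"y": 0,"z": 0.0015,"wx": 0,"wy": 0,"wz": 0,"hand": 0.5}]}}

```text
time: 22.7
tool_pos: [0.5395, 0.1772, 0.0857]
tool_rot: [3.142, 0.0, 1.571]
contact_force: [1.0, -0.4, -2.0]
opening: 0.0594
```

{"name": "move_arm", "arguments": {"deltas": [{"x": 0,"y": 0,"z": 0.001,"wx": 0,"wy": 0,"wz": 0,"hand": 0.5},{"x": 0,"y": 0,"z": 0.001,"wx": 0,"wy": 0,"wz": 0,"hand": 0.5}]}}

```text
time: 22.95
tool_pos: [0.5394, 0.1772, 0.0846]
tool_rot: [-3.141, 0.0, 1.571]
contact_force: [0.3, -0.2, -2.3]
opening: 0.0589
```

{"name": "move_arm", "arguments": {"deltas": [{"x": 0,"y": -0.0005,"z": 0.001,"wx": 0,"wy": 0,"wz": 0.1,"hand": 0.5},{"x": 0,"y": -0.0005,"z": 0.001,"wx": 0,"wy": 0,"wz": 0.1,"hand": 0.5}]}}

```text
time: 23.2
tool_pos: [0.539, 0.1772, 0.0837]
tool_rot: [3.142, 0.0, 1.569]
contact_force: [0.9, 0.2, -2.4]
opening: 0.0593
```

{"name": "move_arm", "arguments": {"deltas": [{"x": 0,"y": 0,"z": 0.001,"wx": 0,"wy": 0,"wz": 0,"hand": 0.5},{"x": 0,"y": 0,"z": 0.001,"wx": 0,"wy": 0,"wz": 0,"hand": 0.5}]}}

```text
time: 23.45
tool_pos: [0.539, 0.1772, 0.0836]
tool_rot: [3.141, 0.0, 1.569]
contact_force: [-1.5, -0.1, 5.3]
opening: 0.0596
```

{"name": "move_arm", "arguments": {"deltas": [{"x": 0,"y": 0,"z": 0.0008,"wx": 0,"wy": 0,"wz": 0,"hand": 0.5},{"x": 0,"y": 0,"z": 0.0008,"wx": 0,"wy": 0,"wz": 0,"hand": 0.5}]}}

```text
time: 23.7
tool_pos: [0.539, 0.1772, 0.0835]
tool_rot: [3.141, 0.0, 1.569]
contact_force: [-4.2, 0.1, 11.0]
opening: 0.0596
```

Resting at the expected height. Release and check.

{"name": "move_arm", "arguments": {"deltas": [{"x": 0,"y": 0,"z": -0.001,"wx": 0,"wy": 0,"wz": 0,"hand": 0.5},{"x": 0,"y": 0,"z": -0.001,"wx": 0,"wy": 0,"wz": 0,"hand": 1},{"x": 0,"y": 0,"z": -0.001,"wx": 0,"wy": 0,"wz": 0,"hand": 1},{"x": 0,"y": 0,"z": -0.001,"wx": 0,"wy": 0,"wz": 0,"hand": 1},{"x": 0,"y": 0,"z": -0.03,"wx": 0,"wy": 0,"wz": 0,"hand": 1},{"x": -0.02,"y": 0,"z": -0.08,"wx": 0,"wy": 0,"wz": 0,"hand": 1},{"x": -0.05,"y": 0,"z": -0.125,"wx": 0,"wy": 0,"wz": 0,"hand": 1},{"x": -0.076,"y": 0,"z": -0.141,"wx": 0,"wy": 0,"wz": 0,"hand": 1}]}}

```text
time: 24.7
tool_pos: [0.54, 0.1005, 0.226]
tool_rot: [3.136, -0.0, 1.569]
contact_force: [-0.1, -0.1, 0.3]
opening: 0.0919
```

{"name": "move_arm", "arguments": {"deltas": [{"x": 0,"y": 0,"z": 0,"wx": 0,"wy": 0,"wz": 0,"hand": 1},{"x": 0,"y": 0,"z": 0,"wx": 0,"wy": 0,"wz": 0,"hand": 1}]}}

```text
time: 24.95
tool_pos: [0.5385, 0.1016, 0.222]
tool_rot: [-3.14, -0.0, 1.569]
contact_force: [-0.5, 0.1, 0.6]
opening: 0.0919
```

Run:
```python
from h import *
st()
p=viewer.camera_params('wrist'); np.save('w8.npy',p,allow_pickle=True)
snap('wrist','w8.png',(160,20,360,250),2.6)
im=cv2.imread('pics/full_w8.png')
print(blob(im,(0,0,150),(180,50,255),.091,(205,30,310,190),'wrist',p))
snap('top','t8.png'); im=cv2.imread('pics/full_t8.png')
b=blob(im,(0,120,60),(10,255,255),.012,(200,140,330,250));print(b)
go(b[0]/1000,b[1]/1000,.227,b[4])
```

```text
t 24.95 [0.5385 0.1016 0.222 ] [-1.7992e+02 -1.0000e-02  8.9880e+01] F [-0.5  0.1  0.6] open 0.0919 q [0.05 0.39 1.47 0.   1.29 0.05]
[537.9 170.2 142.9  81.3  89.9]
[450.  -86.4  98.1  59.3   5.6]
x -0.1885 y -0.0881 z -0.0053 wz 84.3
```

View pics/w8.png

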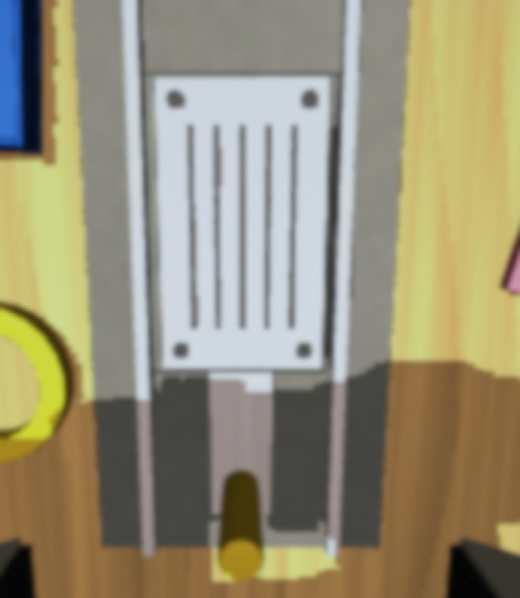

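Sink corners are (154,76), (330,76), (162,370), (324,370); the base's were (161,93), (328,93), (169,365), (322,366). Going on to the cover, which hasn't moved.

Run:
```python
from h import *
for n,z,c in(('w5',.077,[(161,93),(328,93),(169,366),(322,366)]),('w8',.091,[(154,76),(330,76),(162,370),(324,370)])):
    p=np.load(n+'.npy',allow_pickle=True).item()
    w=px2w('wrist',np.array(c)/2.6+[160,20],z,p)*1000;print(w[:,:2].round(1).tolist(),w.mean(0).round(1))
```

```text
[[509.1, 223.5], [569.0, 223.3], [509.1, 124.8], [569.4, 124.6]] [539.1 174.   77. ]
[[508.7, 226.4], [568.4, 226.3], [508.4, 125.8], [569.3, 125.7]] [538.7 176.1  91. ]
```

{"name": "move_arm", "arguments": {"deltas": [{"x": -0.02,"y": -0.01,"z": 0,"wx": 0,"wy": 0,"wz": 10,"hand": 1},{"x": -0.05,"y": -0.024,"z": 0,"wx": 0,"wy": 0,"wz": 20,"hand": 1},{"x": -0.08,"y": -0.038,"z": 0,"wx": 0,"wy": 0,"wz": 30,"hand": 1},{"x": -0.11,"y": -0.052,"z": 0,"wx": 0,"wy": 0,"wz": 40,"hand": 1},{"x": -0.14,"y": -0.066,"z": 0,"wx": 0,"wy": 0,"wz": 50,"hand": 1},{"x": -0.17,"y": -0.08,"z": 0,"wx": 0,"wy": 0,"wz": 60,"hand": 1},{"x": -0.188,"y": -0.088,"z": 0,"wx": 0,"wy": 0,"wz": 70,"hand": 1},{"x": -0.188,"y": -0.088,"z": 0,"wx": 0,"wy": 0,"wz": 80,"hand": 1}]}}

```text
time: 26.05
tool_pos: [0.45, -0.087, 0.2222]
tool_rot: [-3.141, 0.001, 0.166]
contact_force: [-0.7, -0.3, -0.3]
opening: 0.0916
```

{"name": "move_arm", "arguments": {"deltas": [{"x": 0,"y": 0,"z": 0,"wx": 0,"wy": 0,"wz": 4.3,"hand": 1},{"x": 0,"y": 0,"z": 0,"wx": 0,"wy": 0,"wz": 4.3,"hand": 1},{"x": 0,"y": 0,"z": 0,"wx": 0,"wy": 0,"wz": 4.3,"hand": 1}]}}

```text
time: 26.42
tool_pos: [0.4505, -0.0862, 0.2225]
tool_rot: [-3.141, 0.001, 0.1]
contact_force: [-0.3, 0.1, -0.6]
opening: 0.0918
```

Run:
```python
from h import *
st()
p=viewer.camera_params('wrist'); np.save('w9.npy',p,allow_pickle=True)
snap('wrist','w9.png')
im=cv2.imread('pics/full_w9.png')
c=w2px('wrist',[.450,-.0864,.012],p)[0].astype(int);print(c)
b=blob(im,(0,120,50),(10,255,255),.012,(c[0]-90,c[1]-90,c[0]+90,c[1]+75),'wrist',p);print(b)
s=go(b[0]/1000,b[1]/1000,.005,b[4])
```

```text
t 26.43 [ 0.4505 -0.0862  0.2225] [-1.7998e+02  4.0000e-02  5.7300e+00] F [-0.3  0.1 -0.6] open 0.0918 q [-0.36  0.22  1.7   0.    1.22  1.11]
[251 170]
[450.1 -87.6  99.5  60.    5.7]
x -0.0005 y 0.0013 z 0.2176 wz 0.0
```

{"name": "move_arm", "arguments": {"deltas": [{"x": 0,"y": 0.001,"z": 0.05,"wx": 0,"wy": 0,"wz": 0,"hand": 1},{"x": 0,"y": 0.001,"z": 0.1,"wx": 0,"wy": 0,"wz": 0,"hand": 1},{"x": 0,"y": 0.001,"z": 0.15,"wx": 0,"wy": 0,"wz": 0,"hand": 1},{"x": 0,"y": 0.001,"z": 0.185,"wx": 0,"wy": 0,"wz": 0,"hand": 1},{"x": 0,"y": 0.001,"z": 0.205,"wx": 0,"wy": 0,"wz": 0,"hand": 1},{"x": 0,"y": 0.001,"z": 0.214,"wx": 0,"wy": 0,"wz": 0,"hand": 1},{"x": 0,"y": 0.001,"z": 0.218,"wx": 0,"wy": 0,"wz": 0,"hand": 1},{"x": 0,"y": 0.001,"z": 0.218,"wx": 0,"wy": 0,"wz": 0,"hand": 1}]}}

```text
time: 27.48
tool_pos: [0.451, -0.0877, 0.0054]
tool_rot: [3.141, -0.001, 0.098]
contact_force: [-0.2, 0.4, -0.2]
opening: 0.0921
```

{"name": "move_arm", "arguments": {"deltas": [{"x": 0,"y": 0,"z": 0,"wx": 0,"wy": 0,"wz": 0,"hand": 0.5},{"x": 0,"y": 0,"z": 0,"wx": 0,"wy": 0,"wz": 0,"hand": 0.5},{"x": 0,"y": 0,"z": 0,"wx": 0,"wy": 0,"wz": 0,"hand": 0.5},{"x": 0,"y": 0,"z": 0,"wx": 0,"wy": 0,"wz": 0,"hand": 0.5},{"x": 0,"y": 0,"z": 0,"wx": 0,"wy": 0,"wz": 0,"hand": 0.5}]}}

```text
time: 28.1
tool_pos: [0.4507, -0.0877, 0.0051]
tool_rot: [3.141, -0.0, 0.098]
contact_force: [0.1, 0.3, 2.3]
opening: 0.0596
```

Run:
```python
from h import *
st(); s=go(.539,.176,.165,89.8)
```

```text
t 28.10 [ 0.4507 -0.0877  0.0051] [ 1.7999e+02 -1.0000e-02  5.6000e+00] F [0.1 0.3 2.3] open 0.0596 q [-0.36  0.55  1.95 -0.    0.64  1.11]
x 0.1136 y -0.2538 z -0.1599 wz -84.2
```

{"name": "move_arm", "arguments": {"deltas": [{"x": 0,"y": 0,"z": -0.02,"wx": 0,"wy": 0,"wz": 0,"hand": 0.5},{"x": 0,"y": 0,"z": -0.06,"wx": 0,"wy": 0,"wz": 0,"hand": 0.5},{"x": 0,"y": 0,"z": -0.11,"wx": 0,"wy": 0,"wz": 0,"hand": 0.5},{"x": 0,"y": 0,"z": -0.16,"wx": 0,"wy": 0,"wz": 0,"hand": 0.5},{"x": 0,"y": 0,"z": -0.16,"wx": 0,"wy": 0,"wz": 0,"hand": 0.5}]}}

```text
time: 28.72
tool_pos: [0.4526, -0.0883, 0.1681]
tool_rot: [3.138, -0.007, 0.098]
contact_force: [0.1, 0.6, -2.3]
opening: 0.0593
```

{"name": "move_arm", "arguments": {"deltas": [{"x": 0.01,"y": -0.02,"z": 0,"wx": 0,"wy": 0,"wz": -10,"hand": 0.5},{"x": 0.025,"y": -0.055,"z": 0,"wx": 0,"wy": 0,"wz": -20,"hand": 0.5},{"x": 0.04,"y": -0.09,"z": 0,"wx": 0,"wy": 0,"wz": -30,"hand": 0.5},{"x": 0.055,"y": -0.125,"z": 0,"wx": 0,"wy": 0,"wz": -40,"hand": 0.5},{"x": 0.07,"y": -0.16,"z": 0,"wx": 0,"wy": 0,"wz": -50,"hand": 0.5},{"x": 0.09,"y": -0.2,"z": 0,"wx": 0,"wy": 0,"wz": -60,"hand": 0.5},{"x": 0.105,"y": -0.235,"z": 0,"wx": 0,"wy": 0,"wz": -70,"hand": 0.5},{"x": 0.1135,"y": -0.254,"z": 0,"wx": 0,"wy": 0,"wz": -80,"hand": 0.5}]}}

```text
time: 29.72
tool_pos: [0.5381, 0.1779, 0.1625]
tool_rot: [-3.138, 0.001, 1.501]
contact_force: [0.8, -0.4, -2.2]
opening: 0.0595
```

{"name": "move_arm", "arguments": {"deltas": [{"x": 0,"y": 0,"z": 0,"wx": 0,"wy": 0,"wz": -4.2,"hand": 0.5},{"x": 0,"y": 0,"z": 0,"wx": 0,"wy": 0,"wz": -4.2,"hand": 0.5},{"x": 0,"y": 0,"z": 0,"wx": 0,"wy": 0,"wz": -4.2,"hand": 0.5}]}}

```text
time: 30.1
tool_pos: [0.5383, 0.1759, 0.1639]
tool_rot: [-3.14, 0.0, 1.565]
contact_force: [-0.0, 0.0, -1.0]
opening: 0.0592
```

Run:
```python
from h import *
st()
p=viewer.camera_params('wrist'); np.save('w10.npy',p,allow_pickle=True)
snap('wrist','w10.png')
o=monitor.observe(); z=o['tool_pos'][2]+.007
im=cv2.imread('pics/full_w10.png').astype(int)
c=np.array([[.03,.05],[-.03,.05]])
print(w2px('wrist',np.c_[c+o['tool_pos'][:2],np.full(2,z)],p).round(0).tolist())
r=im[:,:,2]-im[:,:,1]
print(r[145:180,225:285].mean(1).astype(int)); print(np.where(r[185]>90)[0][[0,-1]],np.where(r[175]>90)[0][[0,-1]])
```

```text
t 30.10 [0.5383 0.1759 0.1639] [-1.799e+02  3.000e-02  8.969e+01] F [-0.  0. -1.] open 0.0592 q [ 0.18  0.47  1.5  -0.    1.17  0.19]
[[313.0, 159.0], [194.0, 160.0]]
[ -4  -4  -4  -4  -4  -3  -3   0   2   6   9  12  16  30  61 107 156 186
 190 191 191 191 191 191 191 191 191 191 191 191 191 191 191 191 191]
[196 381] [195 381]
```

{"name": "move_arm", "arguments": {"deltas": [{"x": 0.0005,"y": 0.0005,"z": 0.03,"wx": 0,"wy": 0,"wz": 0,"hand": 0.5},{"x": 0.0005,"y": 0.0005,"z": 0.05,"wx": 0,"wy": 0,"wz": 0,"hand": 0.5},{"x": 0.0005,"y": 0.0005,"z": 0.06,"wx": 0,"wy": 0,"wz": 0,"hand": 0.5},{"x": 0.0005,"y": 0.0005,"z": 0.063,"wx": 0,"wy": 0,"wz": 0,"hand": 0.5},{"x": 0.0005,"y": 0.0005,"z": 0.063,"wx": 0,"wy": 0,"wz": 0,"hand": 0.5}]}}

```text
time: 30.78
tool_pos: [0.5397, 0.1767, 0.1024]
tool_rot: [3.141, -0.0, 1.567]
contact_force: [-0.1, -0.8, -1.3]
opening: 0.0597
```

{"name": "move_arm", "arguments": {"deltas": [{"x": 0,"y": 0,"z": 0.001,"wx": 0,"wy": 0,"wz": 0,"hand": 0.5},{"x": 0,"y": 0,"z": 0.002,"wx": 0,"wy": 0,"wz": 0,"hand": 0.5}]}}

```text
time: 31.02
tool_pos: [0.5396, 0.1768, 0.1004]
tool_rot: [3.141, -0.0, 1.567]
contact_force: [-0.1, 0.4, -1.7]
opening: 0.0591
```

{"name": "move_arm", "arguments": {"deltas": [{"x": 0,"y": 0,"z": 0.001,"wx": 0,"wy": 0,"wz": 0,"hand": 0.5},{"x": 0,"y": 0,"z": 0.001,"wx": 0,"wy": 0,"wz": 0,"hand": 0.5}]}}

```text
time: 31.28
tool_pos: [0.5393, 0.1767, 0.0988]
tool_rot: [-3.142, 0.0, 1.567]
contact_force: [-0.8, 0.4, -1.8]
opening: 0.0593
```

{"name": "move_arm", "arguments": {"deltas": [{"x": 0,"y": 0,"z": 0.001,"wx": 0,"wy": 0,"wz": 0,"hand": 0.5},{"x": 0,"y": 0,"z": 0.001,"wx": 0,"wy": 0,"wz": 0,"hand": 0.5}]}}

```text
time: 31.52
tool_pos: [0.5392, 0.1767, 0.0978]
tool_rot: [-3.141, 0.0, 1.567]
contact_force: [0.9, 0.1, -1.8]
opening: 0.0597
```

{"name": "move_arm", "arguments": {"deltas": [{"x": 0,"y": 0,"z": 0.001,"wx": 0,"wy": 0,"wz": 0,"hand": 0.5},{"x": 0,"y": 0,"z": 0.001,"wx": 0,"wy": 0,"wz": 0,"hand": 0.5}]}}

```text
time: 31.78
tool_pos: [0.5392, 0.1767, 0.0968]
tool_rot: [-3.141, 0.0, 1.567]
contact_force: [0.3, -0.6, -2.1]
opening: 0.0594
```

{"name": "move_arm", "arguments": {"deltas": [{"x": 0,"y": 0,"z": 0.001,"wx": 0,"wy": 0,"wz": 0,"hand": 0.5},{"x": 0,"y": 0,"z": 0.001,"wx": 0,"wy": 0,"wz": 0,"hand": 0.5}]}}

```text
time: 32.02
tool_pos: [0.5394, 0.1767, 0.0963]
tool_rot: [3.141, 0.0, 1.567]
contact_force: [-0.7, -0.9, 2.2]
opening: 0.0591
```

{"name": "move_arm", "arguments": {"deltas": [{"x": 0,"y": 0,"z": 0.001,"wx": 0,"wy": 0,"wz": 0,"hand": 0.5},{"x": 0,"y": 0,"z": 0.001,"wx": 0,"wy": 0,"wz": 0,"hand": 0.5}]}}

```text
time: 32.28
tool_pos: [0.5394, 0.1767, 0.0963]
tool_rot: [3.141, -0.0, 1.567]
contact_force: [-3.1, -0.6, 10.4]
opening: 0.0592
```

Rested at 0.0963 (0.0961 expected). Release, lift, look.

{"name": "move_arm", "arguments": {"deltas": [{"x": 0,"y": 0,"z": -0.001,"wx": 0,"wy": 0,"wz": 0,"hand": 0.5},{"x": 0,"y": 0,"z": -0.001,"wx": 0,"wy": 0,"wz": 0,"hand": 1},{"x": 0,"y": 0,"z": -0.001,"wx": 0,"wy": 0,"wz": 0,"hand": 1},{"x": 0,"y": 0,"z": -0.001,"wx": 0,"wy": 0,"wz": 0,"hand": 1},{"x": 0,"y": 0,"z": -0.03,"wx": 0,"wy": 0,"wz": 0,"hand": 1},{"x": -0.02,"y": 0,"z": -0.08,"wx": 0,"wy": 0,"wz": 0,"hand": 1},{"x": -0.06,"y": 0,"z": -0.12,"wx": 0,"wy": 0,"wz": 0,"hand": 1},{"x": -0.11,"y": 0,"z": -0.128,"wx": 0,"wy": 0,"wz": 0,"hand": 1}]}}

```text
time: 33.28
tool_pos: [0.5403, 0.0662, 0.226]
tool_rot: [3.135, 0.0, 1.569]
contact_force: [0.4, 0.0, 0.0]
opening: 0.092
```

{"name": "move_arm", "arguments": {"deltas": [{"x": 0,"y": 0,"z": 0,"wx": 0,"wy": 0,"wz": 0,"hand": 1},{"x": 0,"y": 0,"z": 0,"wx": 0,"wy": 0,"wz": 0,"hand": 1}]}}

```text
time: 33.52
tool_pos: [0.5387, 0.0669, 0.2225]
tool_rot: [-3.141, -0.0, 1.566]
contact_force: [0.5, 0.5, -0.5]
opening: 0.0919
```

Run:
```python
from h import *
st()
p=viewer.camera_params('wrist'); np.save('w11.npy',p,allow_pickle=True)
snap('wrist','w11.png',(160,0,360,230),2.6)
im=cv2.imread('pics/full_w11.png')
b=blob(im,(0,120,50),(10,255,255),.103,(190,0,320,200),'wrist',p);print(b)
go(.538,.054,.0705,89.8)
```

```text
t 33.52 [0.5387 0.0669 0.2225] [-1.7996e+02 -2.0000e-02  8.9750e+01] F [ 0.5  0.5 -0.5] open 0.0919 q [-0.02  0.38  1.48  0.    1.28 -0.01]
[539.  176.2  99.9  60.6  89.8]
x -0.0134 y -0.0006 z 0.1519 wz 0.0
```

View pics/w11.png

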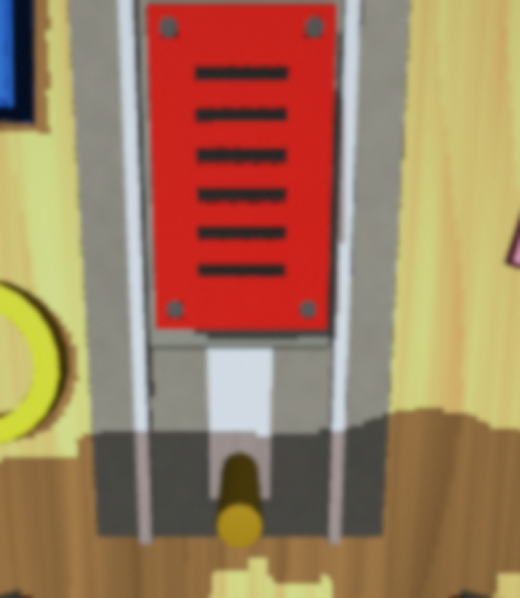

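Pile is square (cover at 539.0, 176.2, angle 89.8°). Gripping the post.

{"name": "move_arm", "arguments": {"deltas": [{"x": -0.0135,"y": -0.0006,"z": 0.04,"wx": 0,"wy": 0,"wz": 0,"hand": 1},{"x": -0.0135,"y": -0.0006,"z": 0.08,"wx": 0,"wy": 0,"wz": 0,"hand": 1},{"x": -0.0135,"y": -0.0006,"z": 0.12,"wx": 0,"wy": 0,"wz": 0,"hand": 1},{"x": -0.0135,"y": -0.0006,"z": 0.145,"wx": 0,"wy": 0,"wz": 0,"hand": 1},{"x": -0.0135,"y": -0.0006,"z": 0.151,"wx": 0,"wy": 0,"wz": 0,"hand": 1},{"x": -0.0135,"y": -0.0006,"z": 0.151,"wx": 0,"wy": 0,"wz": 0,"hand": 0.3},{"x": -0.0135,"y": -0.0006,"z": 0.151,"wx": 0,"wy": 0,"wz": 0,"hand": 0.3},{"x": -0.0135,"y": -0.0006,"z": 0.151,"wx": 0,"wy": 0,"wz": 0,"hand": 0.3}], "grip_force": 20}}

```text
time: 34.58
tool_pos: [0.5389, 0.0533, 0.0729]
tool_rot: [3.14, 0.0, 1.567]
contact_force: [0.7, -0.7, 0.6]
opening: 0.0663
```

{"name": "move_arm", "arguments": {"deltas": [{"x": 0,"y": 0,"z": 0,"wx": 0,"wy": 0,"wz": 0,"hand": 0},{"x": 0,"y": 0,"z": 0,"wx": 0,"wy": 0,"wz": 0,"hand": 0},{"x": 0,"y": 0,"z": 0,"wx": 0,"wy": 0,"wz": 0,"hand": 0},{"x": 0,"y": 0,"z": 0,"wx": 0,"wy": 0,"wz": 0,"hand": 0},{"x": 0,"y": 0,"z": 0,"wx": 0,"wy": 0,"wz": 0,"hand": 0},{"x": 0,"y": 0,"z": 0,"wx": 0,"wy": 0,"wz": 0,"hand": 0}]}}

```text
time: 35.33
tool_pos: [0.5381, 0.0532, 0.0719]
tool_rot: [-3.141, 0.0, 1.567]
contact_force: [0.1, 0.1, -0.9]
opening: 0.0175
```

{"name": "move_arm", "arguments": {"deltas": [{"x": 0.003,"y": 0,"z": 0,"wx": 0,"wy": 0,"wz": 0,"hand": 0},{"x": 0.01,"y": 0,"z": 0,"wx": 0,"wy": 0,"wz": 0,"hand": 0},{"x": 0.02,"y": 0,"z": 0,"wx": 0,"wy": 0,"wz": 0,"hand": 0},{"x": 0.03,"y": 0,"z": 0,"wx": 0,"wy": 0,"wz": 0,"hand": 0},{"x": 0.04,"y": 0,"z": 0,"wx": 0,"wy": 0,"wz": 0,"hand": 0},{"x": 0.05,"y": 0,"z": 0,"wx": 0,"wy": 0,"wz": 0,"hand": 0},{"x": 0.058,"y": 0,"z": 0,"wx": 0,"wy": 0,"wz": 0,"hand": 0},{"x": 0.062,"y": 0,"z": 0,"wx": 0,"wy": 0,"wz": 0,"hand": 0}]}}

```text
time: 36.33
tool_pos: [0.5383, 0.1159, 0.0719]
tool_rot: [-3.141, 0.0, 1.568]
contact_force: [-1.1, -1.6, 1.1]
opening: 0.0176
```

{"name": "move_arm", "arguments": {"deltas": [{"x": 0.003,"y": 0,"z": 0,"wx": 0,"wy": 0,"wz": 0,"hand": 0},{"x": 0.01,"y": 0,"z": 0,"wx": 0,"wy": 0,"wz": 0,"hand": 0},{"x": 0.02,"y": 0,"z": 0,"wx": 0,"wy": 0,"wz": 0,"hand": 0},{"x": 0.03,"y": 0,"z": 0,"wx": 0,"wy": 0,"wz": 0,"hand": 0},{"x": 0.04,"y": 0,"z": 0,"wx": 0,"wy": 0,"wz": 0,"hand": 0},{"x": 0.05,"y": 0,"z": 0,"wx": 0,"wy": 0,"wz": 0,"hand": 0},{"x": 0.058,"y": 0,"z": 0,"wx": 0,"wy": 0,"wz": 0,"hand": 0},{"x": 0.062,"y": 0,"z": 0,"wx": 0,"wy": 0,"wz": 0,"hand": 0}]}}

```text
time: 37.33
tool_pos: [0.5385, 0.1779, 0.0718]
tool_rot: [-3.141, 0.0, 1.568]
contact_force: [-3.6, -2.2, 2.4]
opening: 0.0174
```

Run:
```python
from h import *
st(); snap('scene','sc1.png',(240,110,480,280),3)
```

```text
t 37.33 [0.5385 0.1779 0.0718] [-179.99    0.     89.83] F [-3.6 -2.2  2.4] open 0.0174 q [ 0.18  0.58  1.6  -0.    0.96  0.19]
```

View pics/sc1.png

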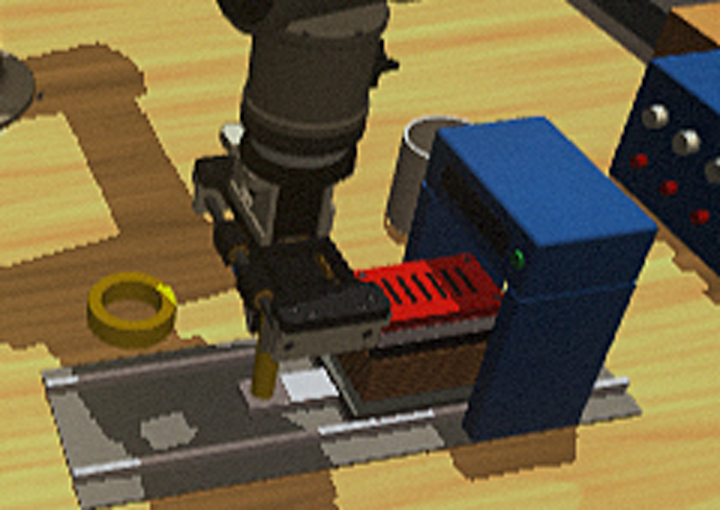

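{"name": "move_arm", "arguments": {"deltas": [{"x": 0.003,"y": 0,"z": 0,"wx": 0,"wy": 0,"wz": 0,"hand": 0},{"x": 0.01,"y": 0,"z": 0,"wx": 0,"wy": 0,"wz": 0,"hand": 0},{"x": 0.018,"y": 0,"z": 0,"wx": 0,"wy": 0,"wz": 0,"hand": 0},{"x": 0.026,"y": 0,"z": 0,"wx": 0,"wy": 0,"wz": 0,"hand": 0},{"x": 0.034,"y": 0,"z": 0,"wx": 0,"wy": 0,"wz": 0,"hand": 0},{"x": 0.042,"y": 0,"z": 0,"wx": 0,"wy": 0,"wz": 0,"hand": 0},{"x": 0.048,"y": 0,"z": 0,"wx": 0,"wy": 0,"wz": 0,"hand": 0},{"x": 0.052,"y": 0,"z": 0,"wx": 0,"wy": 0,"wz": 0,"hand": 0}]}}

```text
time: 38.38
tool_pos: [0.5387, 0.2294, 0.0719]
tool_rot: [-3.141, 0.0, 1.567]
contact_force: [-4.6, -2.7, 2.8]
opening: 0.0177
```

{"name": "move_arm", "arguments": {"deltas": [{"x": 0.001,"y": 0,"z": 0,"wx": 0,"wy": 0,"wz": 0,"hand": 0},{"x": 0.003,"y": 0,"z": 0,"wx": 0,"wy": 0,"wz": 0,"hand": 0},{"x": 0.005,"y": 0,"z": 0,"wx": 0,"wy": 0,"wz": 0,"hand": 0},{"x": 0.007,"y": 0,"z": 0,"wx": 0,"wy": 0,"wz": 0,"hand": 0},{"x": 0.009,"y": 0,"z": 0,"wx": 0,"wy": 0,"wz": 0,"hand": 0},{"x": 0.01,"y": 0,"z": 0,"wx": 0,"wy": 0,"wz": 0,"hand": 0}]}}

```text
time: 39.12
tool_pos: [0.5387, 0.2391, 0.0718]
tool_rot: [-3.141, 0.0, 1.567]
contact_force: [-4.5, -2.2, 3.0]
opening: 0.0175
```

{"name": "move_arm", "arguments": {"deltas": [{"x": 0.001,"y": 0,"z": 0,"wx": 0,"wy": 0,"wz": 0,"hand": 0},{"x": 0.002,"y": 0,"z": 0,"wx": 0,"wy": 0,"wz": 0,"hand": 0}]}}

```text
time: 39.38
tool_pos: [0.5387, 0.2411, 0.0718]
tool_rot: [-3.141, 0.0, 1.567]
contact_force: [-4.8, -2.6, 2.6]
opening: 0.0176
```

{"name": "move_arm", "arguments": {"deltas": [{"x": 0.001,"y": 0,"z": 0,"wx": 0,"wy": 0,"wz": 0,"hand": 0},{"x": 0.002,"y": 0,"z": 0,"wx": 0,"wy": 0,"wz": 0,"hand": 0}]}}

```text
time: 39.62
tool_pos: [0.5387, 0.2431, 0.0719]
tool_rot: [-3.141, 0.0, 1.567]
contact_force: [-4.9, -1.8, 3.0]
opening: 0.0176
```

{"name": "move_arm", "arguments": {"deltas": [{"x": 0.001,"y": 0,"z": 0,"wx": 0,"wy": 0,"wz": 0,"hand": 0},{"x": 0.0015,"y": 0,"z": 0,"wx": 0,"wy": 0,"wz": 0,"hand": 0}]}}

```text
time: 39.88
tool_pos: [0.5387, 0.2432, 0.0719]
tool_rot: [-3.141, 0.003, 1.567]
contact_force: [-5.5, -8.9, 5.7]
opening: 0.0176
```

{"name": "move_arm", "arguments": {"deltas": [{"x": 0.001,"y": 0,"z": 0,"wx": 0,"wy": 0,"wz": 0,"hand": 0},{"x": 0.001,"y": 0,"z": 0,"wx": 0,"wy": 0,"wz": 0,"hand": 0}]}}

```text
time: 40.12
tool_pos: [0.5387, 0.2432, 0.0719]
tool_rot: [-3.14, 0.004, 1.567]
contact_force: [-5.9, -11.8, 5.2]
opening: 0.0174
```

Home stop reached at 0.2432 as expected. Release and retreat.

{"name": "move_arm", "arguments": {"deltas": [{"x": -0.002,"y": 0,"z": 0,"wx": 0,"wy": 0,"wz": 0,"hand": 0},{"x": -0.002,"y": 0,"z": 0,"wx": 0,"wy": 0,"wz": 0,"hand": 0.6},{"x": -0.002,"y": 0,"z": 0,"wx": 0,"wy": 0,"wz": 0,"hand": 0.6},{"x": -0.002,"y": 0,"z": 0,"wx": 0,"wy": 0,"wz": 0,"hand": 0.6},{"x": -0.002,"y": 0,"z": -0.03,"wx": 0,"wy": 0,"wz": 0,"hand": 0.6},{"x": -0.002,"y": 0,"z": -0.08,"wx": 0,"wy": 0,"wz": 0,"hand": 0.6},{"x": -0.03,"y": 0,"z": -0.13,"wx": 0,"wy": 0,"wz": 0,"hand": 0.6},{"x": -0.09,"y": 0,"z": -0.14,"wx": 0,"wy": 0,"wz": 0,"hand": 0.6}]}}

```text
time: 41.12
tool_pos: [0.5406, 0.1568, 0.2158]
tool_rot: [3.133, -0.002, 1.571]
contact_force: [1.3, -0.4, -0.2]
opening: 0.0555
```

{"name": "move_arm", "arguments": {"deltas": [{"x": -0.06,"y": 0,"z": 0,"wx": 0,"wy": 0,"wz": 0,"hand": 0.6},{"x": -0.12,"y": 0,"z": 0,"wx": 0,"wy": 0,"wz": 0,"hand": 0.6},{"x": -0.18,"y": 0,"z": 0,"wx": 0,"wy": 0,"wz": 0,"hand": 0.3},{"x": -0.24,"y": 0,"z": 0,"wx": 0,"wy": 0,"wz": 0,"hand": 0},{"x": -0.3,"y": 0,"z": 0,"wx": 0,"wy": 0,"wz": 0,"hand": 0},{"x": -0.35,"y": 0,"z": 0,"wx": 0,"wy": 0,"wz": 0,"hand": 0},{"x": -0.35,"y": 0,"z": 0,"wx": 0,"wy": 0,"wz": 0,"hand": 0}]}}

```text
time: 42.0
tool_pos: [0.5373, -0.1978, 0.2116]
tool_rot: [3.141, 0.001, 1.563]
contact_force: [-0.2, -0.2, 0.2]
opening: 0.0095
```

Run:
```python
from h import *
st()
snap('top','t12.png'); snap('scene','s12.png')
a=cv2.imread('pics/full_t12.png')[90:220,50:410]; b=cv2.imread('pics/full_s12.png')[130:290,240:480]
a=cv2.resize(a,(792,286),interpolation=cv2.INTER_CUBIC); b=cv2.resize(b,(450,300),interpolation=cv2.INTER_CUBIC)
c=np.zeros((586,792,3),np.uint8); c[:286]=a; c[286:,:450]=b
cv2.imwrite('pics/c12.png',c)
```

```text
t 42.00 [ 0.5373 -0.1978  0.2116] [1.7997e+02 6.0000e-02 8.9530e+01] F [-0.2 -0.2  0.2] open 0.0095 q [-0.49  0.44  1.41 -0.    1.29 -0.48]
```

View pics/c12.png

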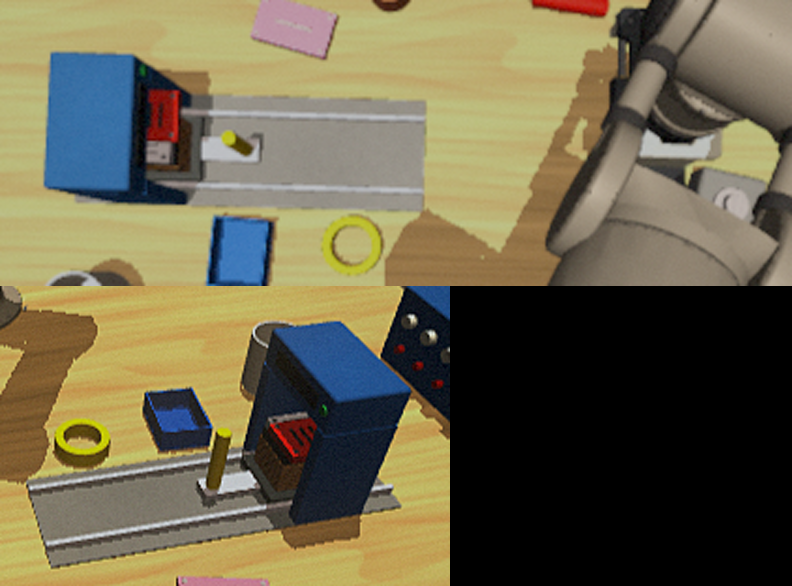

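The cover seems shifted on the pile (sink visible beside it). Zooming in.

Run:
```python
from h import *
a=cv2.imread('pics/full_t12.png')[110:185,95:165]; b=cv2.imread('pics/full_s12.png')[180:250,340:430]
cv2.imwrite('pics/c13.png',np.hstack([cv2.resize(a,(380,400),interpolation=cv2.INTER_CUBIC),cv2.resize(b,(420,400),interpolation=cv2.INTER_CUBIC)]))
```

```text
(no output)
```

View pics/c13.png

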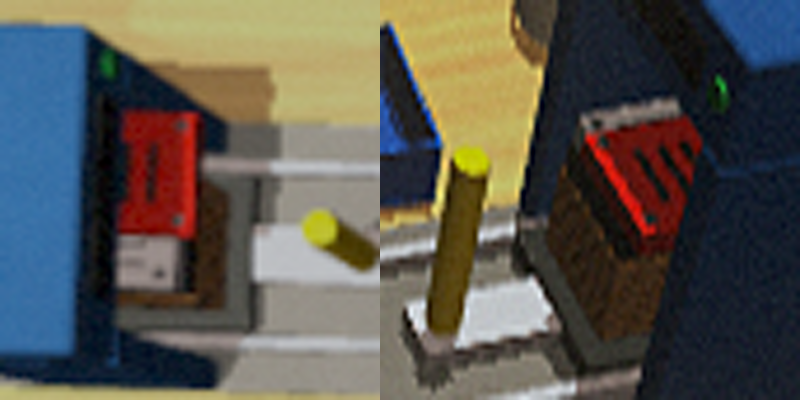

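The cover has been knocked about 25 mm sideways (+x) on the pile while the arm was away. I need to pull the carriage out again and reset it. First, measure the cover.

Run:
```python
from h import *
f=lambda l:np.array(l)/[5.43,5.33]+[95,110]
print((px2w('top',f([(202,112),(195,236),(120,112)]),.103)*1000).round(1).tolist())
print((px2w('top',f([(180,290)]),.091)*1000).round(1).tolist(), (px2w('top',f([(320,225)]),.106)*1000).round(1))
st(); go(.538,.2432,.212,89.8)
```

```text
[[592.3, 302.4, 103.0], [531.7, 303.3, 103.0], [591.3, 341.1, 103.0]]
[[506.8, 313.5, 91.0]] [[538.1 243.8 106. ]]
t 42.10 [ 0.5373 -0.1944  0.2117] [-1.800e+02 -2.000e-02  8.973e+01] F [ 0.5 -0.5  0.6] open 0.0026 q [-0.48  0.44  1.42  0.    1.29 -0.48]
x 0.4376 y -0.0014 z -0.0003 wz -0.1
```

{"name": "move_arm", "arguments": {"deltas": [{"x": 0.06,"y": -0.001,"z": 0,"wx": 0,"wy": 0,"wz": 0,"hand": 0.6},{"x": 0.12,"y": -0.001,"z": 0,"wx": 0,"wy": 0,"wz": 0,"hand": 0.6},{"x": 0.18,"y": -0.001,"z": 0,"wx": 0,"wy": 0,"wz": 0,"hand": 0.6},{"x": 0.24,"y": -0.001,"z": 0,"wx": 0,"wy": 0,"wz": 0,"hand": 0.6},{"x": 0.3,"y": -0.001,"z": 0,"wx": 0,"wy": 0,"wz": 0,"hand": 0.6},{"x": 0.36,"y": -0.001,"z": 0,"wx": 0,"wy": 0,"wz": 0,"hand": 0.6},{"x": 0.41,"y": -0.001,"z": 0,"wx": 0,"wy": 0,"wz": 0,"hand": 0.6},{"x": 0.4375,"y": -0.001,"z": 0,"wx": 0,"wy": 0,"wz": 0,"hand": 0.6}]}}

```text
time: 43.1
tool_pos: [0.5363, 0.2476, 0.212]
tool_rot: [3.141, -0.001, 1.572]
contact_force: [0.1, -1.2, -0.7]
opening: 0.0552
```

{"name": "move_arm", "arguments": {"deltas": [{"x": 0,"y": 0,"z": 0.0,"wx": 0,"wy": 0,"wz": 0,"hand": 0.6},{"x": 0,"y": 0,"z": 0.04,"wx": 0,"wy": 0,"wz": 0,"hand": 0.6},{"x": 0,"y": 0,"z": 0.08,"wx": 0,"wy": 0,"wz": 0,"hand": 0.6},{"x": 0,"y": 0,"z": 0.115,"wx": 0,"wy": 0,"wz": 0,"hand": 0.6},{"x": 0,"y": 0,"z": 0.135,"wx": 0,"wy": 0,"wz": 0,"hand": 0.6},{"x": 0,"y": 0,"z": 0.14,"wx": 0,"wy": 0,"wz": 0,"hand": 0.6},{"x": 0,"y": 0,"z": 0.14,"wx": 0,"wy": 0,"wz": 0,"hand": 0.6}]}}

```text
time: 43.98
tool_pos: [0.5381, 0.2431, 0.0725]
tool_rot: [3.141, 0.0, 1.567]
contact_force: [-0.3, -0.1, 0.9]
opening: 0.0553
```

{"name": "move_arm", "arguments": {"deltas": [{"x": 0,"y": 0,"z": 0,"wx": 0,"wy": 0,"wz": 0,"hand": 0},{"x": 0,"y": 0,"z": 0,"wx": 0,"wy": 0,"wz": 0,"hand": 0},{"x": 0,"y": 0,"z": 0,"wx": 0,"wy": 0,"wz": 0,"hand": 0},{"x": 0,"y": 0,"z": 0,"wx": 0,"wy": 0,"wz": 0,"hand": 0},{"x": 0,"y": 0,"z": 0,"wx": 0,"wy": 0,"wz": 0,"hand": 0},{"x": 0,"y": 0,"z": 0,"wx": 0,"wy": 0,"wz": 0,"hand": 0}]}}

```text
time: 44.72
tool_pos: [0.5387, 0.2433, 0.0721]
tool_rot: [3.14, -0.0, 1.567]
contact_force: [4.1, -0.6, -0.2]
opening: 0.0174
```

Pull out gently 190 mm.

{"name": "move_arm", "arguments": {"deltas": [{"x": -0.003,"y": 0,"z": 0,"wx": 0,"wy": 0,"wz": 0,"hand": 0},{"x": -0.009,"y": 0,"z": 0,"wx": 0,"wy": 0,"wz": 0,"hand": 0},{"x": -0.018,"y": 0,"z": 0,"wx": 0,"wy": 0,"wz": 0,"hand": 0},{"x": -0.028,"y": 0,"z": 0,"wx": 0,"wy": 0,"wz": 0,"hand": 0},{"x": -0.038,"y": 0,"z": 0,"wx": 0,"wy": 0,"wz": 0,"hand": 0},{"x": -0.048,"y": 0,"z": 0,"wx": 0,"wy": 0,"wz": 0,"hand": 0},{"x": -0.057,"y": 0,"z": 0,"wx": 0,"wy": 0,"wz": 0,"hand": 0},{"x": -0.062,"y": 0,"z": 0,"wx": 0,"wy": 0,"wz": 0,"hand": 0}]}}

```text
time: 45.72
tool_pos: [0.5385, 0.1811, 0.0721]
tool_rot: [3.14, -0.001, 1.567]
contact_force: [4.9, 2.8, -1.7]
opening: 0.0175
```

{"name": "move_arm", "arguments": {"deltas": [{"x": -0.005,"y": 0,"z": 0,"wx": 0,"wy": 0,"wz": 0,"hand": 0},{"x": -0.014,"y": 0,"z": 0,"wx": 0,"wy": 0,"wz": 0,"hand": 0},{"x": -0.024,"y": 0,"z": 0,"wx": 0,"wy": 0,"wz": 0,"hand": 0},{"x": -0.034,"y": 0,"z": 0,"wx": 0,"wy": 0,"wz": 0,"hand": 0},{"x": -0.044,"y": 0,"z": 0,"wx": 0,"wy": 0,"wz": 0,"hand": 0},{"x": -0.054,"y": 0,"z": 0,"wx": 0,"wy": 0,"wz": 0,"hand": 0},{"x": -0.062,"y": 0,"z": 0,"wx": 0,"wy": 0,"wz": 0,"hand": 0},{"x": -0.067,"y": 0,"z": 0,"wx": 0,"wy": 0,"wz": 0,"hand": 0}]}}

```text
time: 46.72
tool_pos: [0.5383, 0.1142, 0.0721]
tool_rot: [3.14, -0.001, 1.567]
contact_force: [5.7, 2.7, -1.7]
opening: 0.0173
```

{"name": "move_arm", "arguments": {"deltas": [{"x": -0.005,"y": 0,"z": 0,"wx": 0,"wy": 0,"wz": 0,"hand": 0},{"x": -0.014,"y": 0,"z": 0,"wx": 0,"wy": 0,"wz": 0,"hand": 0},{"x": -0.024,"y": 0,"z": 0,"wx": 0,"wy": 0,"wz": 0,"hand": 0},{"x": -0.034,"y": 0,"z": 0,"wx": 0,"wy": 0,"wz": 0,"hand": 0},{"x": -0.044,"y": 0,"z": 0,"wx": 0,"wy": 0,"wz": 0,"hand": 0},{"x": -0.052,"y": 0,"z": 0,"wx": 0,"wy": 0,"wz": 0,"hand": 0},{"x": -0.058,"y": 0,"z": 0,"wx": 0,"wy": 0,"wz": 0,"hand": 0},{"x": -0.06,"y": 0,"z": 0,"wx": 0,"wy": 0,"wz": 0,"hand": 0}]}}

```text
time: 47.72
tool_pos: [0.5381, 0.0542, 0.0721]
tool_rot: [3.14, -0.001, 1.567]
contact_force: [5.3, 2.2, -2.0]
opening: 0.0179
```

{"name": "move_arm", "arguments": {"deltas": [{"x": -0.001,"y": 0,"z": 0,"wx": 0,"wy": 0,"wz": 0,"hand": 0},{"x": -0.0015,"y": 0,"z": 0,"wx": 0,"wy": 0,"wz": 0,"hand": 0}]}}

```text
time: 47.98
tool_pos: [0.5381, 0.0532, 0.0721]
tool_rot: [3.14, -0.001, 1.567]
contact_force: [6.3, 3.3, -2.7]
opening: 0.0173
```

{"name": "move_arm", "arguments": {"deltas": [{"x": 0.0005,"y": 0,"z": 0,"wx": 0,"wy": 0,"wz": 0,"hand": 0.6},{"x": 0.0005,"y": 0,"z": 0,"wx": 0,"wy": 0,"wz": 0,"hand": 0.6},{"x": 0.0005,"y": 0,"z": 0,"wx": 0,"wy": 0,"wz": 0,"hand": 0.6},{"x": 0,"y": 0,"z": -0.03,"wx": 0,"wy": 0,"wz": 0,"hand": 0.6},{"x": 0,"y": 0,"z": -0.08,"wx": 0,"wy": 0,"wz": 0,"hand": 1},{"x": 0,"y": 0,"z": -0.13,"wx": 0,"wy": 0,"wz": 0,"hand": 1},{"x": 0.014,"y": 0,"z": -0.152,"wx": 0,"wy": 0,"wz": 0,"hand": 1},{"x": 0.014,"y": 0,"z": -0.152,"wx": 0,"wy": 0,"wz": 0,"hand": 1}]}}

```text
time: 48.98
tool_pos: [0.5379, 0.0672, 0.2255]
tool_rot: [3.138, 0.0, 1.568]
contact_force: [0.5, 0.4, -0.4]
opening: 0.0894
```

{"name": "move_arm", "arguments": {"deltas": [{"x": 0,"y": 0,"z": 0,"wx": 0,"wy": 0,"wz": 0,"hand": 1},{"x": 0,"y": 0,"z": 0,"wx": 0,"wy": 0,"wz": 0,"hand": 1}]}}

```text
time: 49.22
tool_pos: [0.5366, 0.0664, 0.2223]
tool_rot: [-3.138, 0.0, 1.567]
contact_force: [-1.2, -0.2, -0.4]
opening: 0.0916
```

Run:
```python
from h import *
st()
p=viewer.camera_params('wrist'); np.save('w14.npy',p,allow_pickle=True)
snap('wrist','w14.png',(160,0,390,230),2.6)
im=cv2.imread('pics/full_w14.png')
b=blob(im,(0,120,50),(10,255,255),.103,(190,0,370,220),'wrist',p);print(b)
go(b[0]/1000,b[1]/1000,.16,b[4])
```

```text
t 49.23 [0.5366 0.0664 0.2223] [-1.7982e+02  1.0000e-02  8.9780e+01] F [-1.2 -0.2 -0.4] open 0.0916 q [-0.02  0.38  1.49 -0.    1.28 -0.01]
[562.5 164.7  99.7  59.2  89.8]
x 0.0984 y 0.0254 z 0.0625 wz -0.0
```

View pics/w14.png

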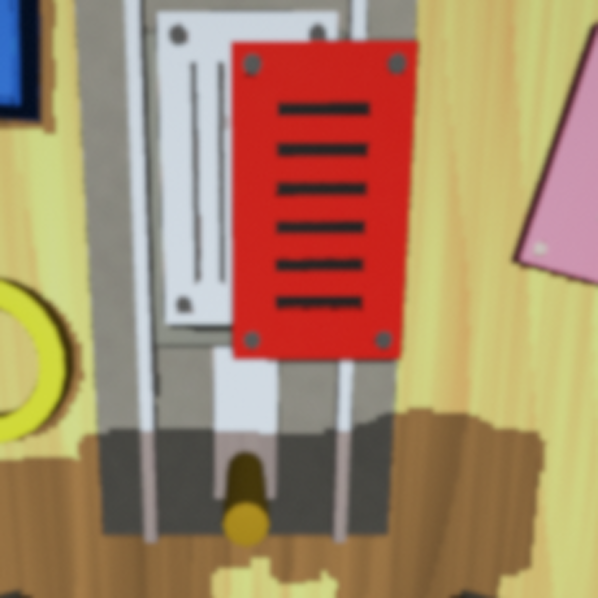

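Cover is at (562.5, 164.7), still parallel; the plates under it haven't moved. Regrasp it with the tips kept above the sink's top.

{"name": "move_arm", "arguments": {"deltas": [{"x": 0.05,"y": 0.0255,"z": 0,"wx": 0,"wy": 0,"wz": 0,"hand": 1},{"x": 0.0985,"y": 0.0255,"z": 0,"wx": 0,"wy": 0,"wz": 0,"hand": 1},{"x": 0.0985,"y": 0.0255,"z": 0.04,"wx": 0,"wy": 0,"wz": 0,"hand": 1},{"x": 0.0985,"y": 0.0255,"z": 0.08,"wx": 0,"wy": 0,"wz": 0,"hand": 1},{"x": 0.0985,"y": 0.0255,"z": 0.105,"wx": 0,"wy": 0,"wz": 0,"hand": 1},{"x": 0.0985,"y": 0.0255,"z": 0.115,"wx": 0,"wy": 0,"wz": 0,"hand": 1},{"x": 0.0985,"y": 0.0255,"z": 0.118,"wx": 0,"wy": 0,"wz": 0,"hand": 1},{"x": 0.0985,"y": 0.0255,"z": 0.118,"wx": 0,"wy": 0,"wz": 0,"hand": 1}]}}

```text
time: 50.28
tool_pos: [0.5637, 0.1651, 0.1066]
tool_rot: [3.14, -0.0, 1.567]
contact_force: [0.2, -0.1, 0.7]
opening: 0.0915
```

Run:
```python
from h import *
st(); go(.5625,.1652,.0961,89.8)
```

```text
t 50.27 [0.5637 0.1651 0.1066] [ 1.7992e+02 -1.0000e-02  8.9790e+01] F [ 0.2 -0.1  0.7] open 0.0915 q [ 0.15  0.57  1.51 -0.    1.06  0.16]
x 0.0001 y -0.0012 z 0.0105 wz -0.0
```

{"name": "move_arm", "arguments": {"deltas": [{"x": 0,"y": -0.0007,"z": 0.004,"wx": 0,"wy": 0,"wz": 0,"hand": 1},{"x": 0,"y": -0.0007,"z": 0.0085,"wx": 0,"wy": 0,"wz": 0,"hand": 1},{"x": 0,"y": -0.0007,"z": 0.0085,"wx": 0,"wy": 0,"wz": 0,"hand": 1},{"x": 0,"y": -0.0007,"z": 0.0085,"wx": 0,"wy": 0,"wz": 0,"hand": 1}]}}

```text
time: 50.78
tool_pos: [0.5625, 0.1652, 0.0975]
tool_rot: [3.141, 0.0, 1.567]
contact_force: [0.1, -0.3, 0.4]
opening: 0.0914
```

{"name": "move_arm", "arguments": {"deltas": [{"x": 0,"y": 0,"z": 0.0005,"wx": 0,"wy": 0,"wz": 0,"hand": 0.5},{"x": 0,"y": 0,"z": 0.0005,"wx": 0,"wy": 0,"wz": 0,"hand": 0.5},{"x": 0,"y": 0,"z": 0.0005,"wx": 0,"wy": 0,"wz": 0,"hand": 0.5},{"x": 0,"y": 0,"z": 0.0005,"wx": 0,"wy": 0,"wz": 0,"hand": 0.5},{"x": 0,"y": 0,"z": 0.0005,"wx": 0,"wy": 0,"wz": 0,"hand": 0.5}], "grip_force": 35}}

```text
time: 51.4
tool_pos: [0.5626, 0.1651, 0.0969]
tool_rot: [3.141, 0.0, 1.567]
contact_force: [0.3, 0.0, 0.2]
opening: 0.0594
```

{"name": "move_arm", "arguments": {"deltas": [{"x": 0,"y": 0,"z": -0.005,"wx": 0,"wy": 0,"wz": 0,"hand": 0.5},{"x": 0,"y": 0,"z": -0.014,"wx": 0,"wy": 0,"wz": 0,"hand": 0.5},{"x": 0.004,"y": -0.008,"z": -0.014,"wx": 0,"wy": 0,"wz": 0,"hand": 0.5},{"x": 0.009,"y": -0.018,"z": -0.014,"wx": 0,"wy": 0,"wz": 0,"hand": 0.5},{"x": 0.0115,"y": -0.0234,"z": -0.014,"wx": 0,"wy": 0,"wz": 0,"hand": 0.5},{"x": 0.0115,"y": -0.0234,"z": -0.014,"wx": 0,"wy": 0,"wz": 0,"hand": 0.5},{"x": 0.0115,"y": -0.0234,"z": -0.01,"wx": 0,"wy": 0,"wz": 0,"hand": 0.5},{"x": 0.0115,"y": -0.0234,"z": -0.006,"wx": 0,"wy": 0,"wz": 0,"hand": 0.5}]}}

```text
time: 52.4
tool_pos: [0.5393, 0.1766, 0.1025]
tool_rot: [-3.142, 0.0, 1.567]
contact_force: [0.8, 0.0, -2.1]
opening: 0.0594
```

{"name": "move_arm", "arguments": {"deltas": [{"x": 0,"y": 0,"z": 0.001,"wx": 0,"wy": 0,"wz": 0,"hand": 0.5},{"x": 0,"y": 0,"z": 0.003,"wx": 0,"wy": 0,"wz": 0,"hand": 0.5},{"x": 0,"y": 0,"z": 0.003,"wx": 0,"wy": 0,"wz": 0,"hand": 0.5}]}}

```text
time: 52.78
tool_pos: [0.5391, 0.1766, 0.0997]
tool_rot: [-3.141, 0.0, 1.567]
contact_force: [-0.7, 0.0, -1.8]
opening: 0.0593
```

{"name": "move_arm", "arguments": {"deltas": [{"x": 0,"y": 0,"z": 0.001,"wx": 0,"wy": 0,"wz": 0,"hand": 0.5},{"x": 0,"y": 0,"z": 0.0015,"wx": 0,"wy": 0,"wz": 0,"hand": 0.5}]}}

```text
time: 53.02
tool_pos: [0.5391, 0.1767, 0.0984]
tool_rot: [3.141, 0.0, 1.567]
contact_force: [-0.6, 0.1, -1.1]
opening: 0.0597
```

{"name": "move_arm", "arguments": {"deltas": [{"x": 0,"y": 0,"z": 0.001,"wx": 0,"wy": 0,"wz": 0,"hand": 0.5},{"x": 0,"y": 0,"z": 0.001,"wx": 0,"wy": 0,"wz": 0,"hand": 0.5}]}}

```text
time: 53.28
tool_pos: [0.5391, 0.1767, 0.0973]
tool_rot: [-3.142, 0.0, 1.567]
contact_force: [0.3, 0.8, -2.3]
opening: 0.0594
```

{"name": "move_arm", "arguments": {"deltas": [{"x": 0,"y": 0,"z": 0.001,"wx": 0,"wy": 0,"wz": 0,"hand": 0.5},{"x": 0,"y": 0,"z": 0.001,"wx": 0,"wy": 0,"wz": 0,"hand": 0.5}]}}

```text
time: 53.52
tool_pos: [0.5392, 0.1768, 0.0969]
tool_rot: [3.141, 0.0, 1.567]
contact_force: [-1.9, 0.1, 4.3]
opening: 0.059
```

{"name": "move_arm", "arguments": {"deltas": [{"x": 0,"y": 0,"z": 0.001,"wx": 0,"wy": 0,"wz": 0,"hand": 0.5},{"x": 0,"y": 0,"z": 0.001,"wx": 0,"wy": 0,"wz": 0,"hand": 0.5}]}}

```text
time: 53.78
tool_pos: [0.5392, 0.1768, 0.0968]
tool_rot: [3.141, -0.0, 1.567]
contact_force: [-4.3, -1.7, 11.0]
opening: 0.0594
```

Rested. Release, retreat over the post and check.

{"name": "move_arm", "arguments": {"deltas": [{"x": 0,"y": 0,"z": -0.001,"wx": 0,"wy": 0,"wz": 0,"hand": 0.5},{"x": 0,"y": 0,"z": -0.001,"wx": 0,"wy": 0,"wz": 0,"hand": 1},{"x": 0,"y": 0,"z": -0.001,"wx": 0,"wy": 0,"wz": 0,"hand": 1},{"x": 0,"y": 0,"z": -0.001,"wx": 0,"wy": 0,"wz": 0,"hand": 1},{"x": 0,"y": 0,"z": -0.03,"wx": 0,"wy": 0,"wz": 0,"hand": 1},{"x": -0.02,"y": 0,"z": -0.08,"wx": 0,"wy": 0,"wz": 0,"hand": 1},{"x": -0.06,"y": 0,"z": -0.12,"wx": 0,"wy": 0,"wz": 0,"hand": 1},{"x": -0.11,"y": 0,"z": -0.128,"wx": 0,"wy": 0,"wz": 0,"hand": 1}]}}

```text
time: 54.78
tool_pos: [0.5401, 0.0662, 0.2265]
tool_rot: [3.136, 0.0, 1.569]
contact_force: [1.6, -0.9, -0.8]
opening: 0.0917
```

{"name": "move_arm", "arguments": {"deltas": [{"x": 0,"y": 0,"z": 0,"wx": 0,"wy": 0,"wz": 0,"hand": 1},{"x": 0,"y": 0,"z": 0,"wx": 0,"wy": 0,"wz": 0,"hand": 1}]}}

```text
time: 55.02
tool_pos: [0.5385, 0.0669, 0.223]
tool_rot: [-3.141, -0.0, 1.567]
contact_force: [-0.6, -0.1, -0.4]
opening: 0.0918
```

Run:
```python
from h import *
st()
p=viewer.camera_params('wrist'); np.save('w15.npy',p,allow_pickle=True)
snap('wrist','w15.png',(160,0,360,230),2.6)
im=cv2.imread('pics/full_w15.png')
b=blob(im,(0,120,50),(10,255,255),.103,(190,0,370,220),'wrist',p);print(b)
go(.538,.0535,.0715,89.8)
```

```text
t 55.02 [0.5385 0.0669 0.223 ] [-1.7996e+02 -2.0000e-02  8.9760e+01] F [-0.6 -0.1 -0.4] open 0.0918 q [-0.02  0.38  1.48  0.    1.28 -0.01]
[538.7 176.3 100.1  60.4  89.8]
x -0.0139 y -0.0004 z 0.1513 wz 0.0
```

View pics/w15.png

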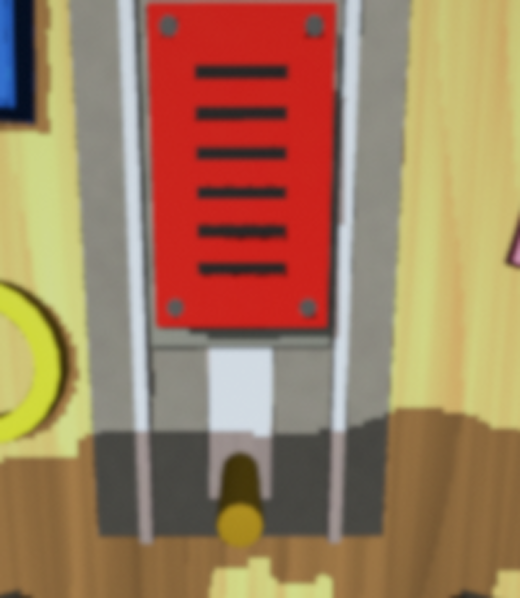

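Cover back in place (538.7, 176.3, 89.8°). Push home again.

{"name": "move_arm", "arguments": {"deltas": [{"x": -0.0135,"y": -0.0005,"z": 0.04,"wx": 0,"wy": 0,"wz": 0,"hand": 0.6},{"x": -0.0135,"y": -0.0005,"z": 0.08,"wx": 0,"wy": 0,"wz": 0,"hand": 0.6},{"x": -0.0135,"y": -0.0005,"z": 0.12,"wx": 0,"wy": 0,"wz": 0,"hand": 0.6},{"x": -0.0135,"y": -0.0005,"z": 0.145,"wx": 0,"wy": 0,"wz": 0,"hand": 0.6},{"x": -0.0135,"y": -0.0005,"z": 0.151,"wx": 0,"wy": 0,"wz": 0,"hand": 0.6},{"x": -0.0135,"y": -0.0005,"z": 0.151,"wx": 0,"wy": 0,"wz": 0,"hand": 0.3},{"x": -0.0135,"y": -0.0005,"z": 0.151,"wx": 0,"wy": 0,"wz": 0,"hand": 0},{"x": -0.0135,"y": -0.0005,"z": 0.151,"wx": 0,"wy": 0,"wz": 0,"hand": 0}], "grip_force": 20}}

```text
time: 56.08
tool_pos: [0.5388, 0.0533, 0.0734]
tool_rot: [3.14, 0.0, 1.567]
contact_force: [0.6, -0.9, 0.9]
opening: 0.0298
```

{"name": "move_arm", "arguments": {"deltas": [{"x": 0,"y": 0,"z": 0,"wx": 0,"wy": 0,"wz": 0,"hand": 0},{"x": 0,"y": 0,"z": 0,"wx": 0,"wy": 0,"wz": 0,"hand": 0},{"x": 0,"y": 0,"z": 0,"wx": 0,"wy": 0,"wz": 0,"hand": 0},{"x": 0,"y": 0,"z": 0,"wx": 0,"wy": 0,"wz": 0,"hand": 0},{"x": 0,"y": 0,"z": 0,"wx": 0,"wy": 0,"wz": 0,"hand": 0}]}}

```text
time: 56.7
tool_pos: [0.5382, 0.0532, 0.0729]
tool_rot: [3.141, 0.0, 1.567]
contact_force: [-2.1, -0.4, 5.5]
opening: 0.0176
```

{"name": "move_arm", "arguments": {"deltas": [{"x": 0.003,"y": 0,"z": 0,"wx": 0,"wy": 0,"wz": 0,"hand": 0},{"x": 0.01,"y": 0,"z": 0,"wx": 0,"wy": 0,"wz": 0,"hand": 0},{"x": 0.02,"y": 0,"z": 0,"wx": 0,"wy": 0,"wz": 0,"hand": 0},{"x": 0.03,"y": 0,"z": 0,"wx": 0,"wy": 0,"wz": 0,"hand": 0},{"x": 0.04,"y": 0,"z": 0,"wx": 0,"wy": 0,"wz": 0,"hand": 0},{"x": 0.05,"y": 0,"z": 0,"wx": 0,"wy": 0,"wz": 0,"hand": 0},{"x": 0.058,"y": 0,"z": 0,"wx": 0,"wy": 0,"wz": 0,"hand": 0},{"x": 0.062,"y": 0,"z": 0,"wx": 0,"wy": 0,"wz": 0,"hand": 0}]}}

```text
time: 57.7
tool_pos: [0.5383, 0.1152, 0.0729]
tool_rot: [3.141, 0.001, 1.568]
contact_force: [-1.4, -2.9, 5.9]
opening: 0.0175
```

{"name": "move_arm", "arguments": {"deltas": [{"x": 0.003,"y": 0,"z": 0,"wx": 0,"wy": 0,"wz": 0,"hand": 0},{"x": 0.01,"y": 0,"z": 0,"wx": 0,"wy": 0,"wz": 0,"hand": 0},{"x": 0.02,"y": 0,"z": 0,"wx": 0,"wy": 0,"wz": 0,"hand": 0},{"x": 0.03,"y": 0,"z": 0,"wx": 0,"wy": 0,"wz": 0,"hand": 0},{"x": 0.04,"y": 0,"z": 0,"wx": 0,"wy": 0,"wz": 0,"hand": 0},{"x": 0.05,"y": 0,"z": 0,"wx": 0,"wy": 0,"wz": 0,"hand": 0},{"x": 0.058,"y": 0,"z": 0,"wx": 0,"wy": 0,"wz": 0,"hand": 0},{"x": 0.062,"y": 0,"z": 0,"wx": 0,"wy": 0,"wz": 0,"hand": 0}]}}

```text
time: 58.7
tool_pos: [0.5385, 0.1773, 0.0729]
tool_rot: [3.142, 0.001, 1.568]
contact_force: [-2.4, -2.0, 6.7]
opening: 0.0176
```

{"name": "move_arm", "arguments": {"deltas": [{"x": 0.003,"y": 0,"z": 0,"wx": 0,"wy": 0,"wz": 0,"hand": 0},{"x": 0.01,"y": 0,"z": 0,"wx": 0,"wy": 0,"wz": 0,"hand": 0},{"x": 0.018,"y": 0,"z": 0,"wx": 0,"wy": 0,"wz": 0,"hand": 0},{"x": 0.026,"y": 0,"z": 0,"wx": 0,"wy": 0,"wz": 0,"hand": 0},{"x": 0.034,"y": 0,"z": 0,"wx": 0,"wy": 0,"wz": 0,"hand": 0},{"x": 0.042,"y": 0,"z": 0,"wx": 0,"wy": 0,"wz": 0,"hand": 0},{"x": 0.048,"y": 0,"z": 0,"wx": 0,"wy": 0,"wz": 0,"hand": 0},{"x": 0.052,"y": 0,"z": 0,"wx": 0,"wy": 0,"wz": 0,"hand": 0}]}}

```text
time: 59.7
tool_pos: [0.5387, 0.2292, 0.0729]
tool_rot: [3.142, 0.0, 1.567]
contact_force: [-2.2, -1.4, 6.6]
opening: 0.0175
```

{"name": "move_arm", "arguments": {"deltas": [{"x": 0.001,"y": 0,"z": 0,"wx": 0,"wy": 0,"wz": 0,"hand": 0},{"x": 0.003,"y": 0,"z": 0,"wx": 0,"wy": 0,"wz": 0,"hand": 0},{"x": 0.005,"y": 0,"z": 0,"wx": 0,"wy": 0,"wz": 0,"hand": 0},{"x": 0.007,"y": 0,"z": 0,"wx": 0,"wy": 0,"wz": 0,"hand": 0},{"x": 0.009,"y": 0,"z": 0,"wx": 0,"wy": 0,"wz": 0,"hand": 0},{"x": 0.011,"y": 0,"z": 0,"wx": 0,"wy": 0,"wz": 0,"hand": 0}]}}

```text
time: 60.45
tool_pos: [0.5387, 0.2399, 0.0729]
tool_rot: [-3.141, 0.001, 1.567]
contact_force: [-3.1, -2.2, 5.4]
opening: 0.0172
```

{"name": "move_arm", "arguments": {"deltas": [{"x": 0.001,"y": 0,"z": 0,"wx": 0,"wy": 0,"wz": 0,"hand": 0},{"x": 0.002,"y": 0,"z": 0,"wx": 0,"wy": 0,"wz": 0,"hand": 0},{"x": 0.003,"y": 0,"z": 0,"wx": 0,"wy": 0,"wz": 0,"hand": 0}]}}

```text
time: 60.82
tool_pos: [0.5387, 0.2429, 0.0729]
tool_rot: [-3.142, 0.001, 1.567]
contact_force: [-2.3, -2.3, 5.8]
opening: 0.0171
```

{"name": "move_arm", "arguments": {"deltas": [{"x": 0.001,"y": 0,"z": 0,"wx": 0,"wy": 0,"wz": 0,"hand": 0},{"x": 0.002,"y": 0,"z": 0,"wx": 0,"wy": 0,"wz": 0,"hand": 0}]}}

```text
time: 61.08
tool_pos: [0.5387, 0.2432, 0.0729]
tool_rot: [-3.141, 0.003, 1.568]
contact_force: [-3.3, -12.6, 8.5]
opening: 0.0171
```

{"name": "move_arm", "arguments": {"deltas": [{"x": -0.002,"y": 0,"z": 0,"wx": 0,"wy": 0,"wz": 0,"hand": 0},{"x": -0.002,"y": 0,"z": 0,"wx": 0,"wy": 0,"wz": 0,"hand": 0.6},{"x": -0.002,"y": 0,"z": 0,"wx": 0,"wy": 0,"wz": 0,"hand": 0.6},{"x": -0.002,"y": 0,"z": 0,"wx": 0,"wy": 0,"wz": 0,"hand": 0.6},{"x": -0.002,"y": 0,"z": -0.03,"wx": 0,"wy": 0,"wz": 0,"hand": 0.6},{"x": -0.002,"y": 0,"z": -0.08,"wx": 0,"wy": 0,"wz": 0,"hand": 0.6},{"x": -0.03,"y": 0,"z": -0.13,"wx": 0,"wy": 0,"wz": 0,"hand": 0.6},{"x": -0.09,"y": 0,"z": -0.14,"wx": 0,"wy": 0,"wz": 0,"hand": 0.6}]}}

```text
time: 62.08
tool_pos: [0.5402, 0.1562, 0.2161]
tool_rot: [3.134, -0.001, 1.571]
contact_force: [1.3, -0.6, -0.4]
opening: 0.0551
```

{"name": "move_arm", "arguments": {"deltas": [{"x": -0.06,"y": -0.02,"z": 0,"wx": 0,"wy": 0,"wz": 0,"hand": 0.3},{"x": -0.12,"y": -0.04,"z": 0,"wx": 0,"wy": 0,"wz": 0,"hand": 0},{"x": -0.17,"y": -0.06,"z": 0,"wx": 0,"wy": 0,"wz": 0,"hand": 0},{"x": -0.22,"y": -0.08,"z": 0,"wx": 0,"wy": 0,"wz": 0,"hand": 0},{"x": -0.27,"y": -0.1,"z": 0,"wx": 0,"wy": 0,"wz": 0,"hand": 0},{"x": -0.32,"y": -0.115,"z": 0,"wx": 0,"wy": 0,"wz": 0,"hand": 0},{"x": -0.37,"y": -0.125,"z": 0,"wx": 0,"wy": 0,"wz": 0,"hand": 0},{"x": -0.37,"y": -0.125,"z": 0,"wx": 0,"wy": 0,"wz": 0,"hand": 0}]}}

```text
time: 63.08
tool_pos: [0.4116, -0.2172, 0.2123]
tool_rot: [3.141, 0.001, 1.562]
contact_force: [0.2, 0.4, 0.6]
opening: 0.0004
```

Run:
```python
from h import *
st(); go(.412,-.268,.074,90)
snap('top','t16.png'); im=cv2.imread('pics/full_t16.png')
h=cv2.cvtColor(im,cv2.COLOR_BGR2HSV); m=cv2.inRange(h,(0,120,50),(10,255,255)); m[:,:90]=0;m[:,170:]=0;m[:105]=0;m[185:]=0
v,u=np.where(m); print(len(u)); k=[(u.max(),v.min()),(u.max(),v.max())]; print((px2w('top',k,.103)*1000).round(1).tolist())
```

```text
t 63.08 [ 0.4116 -0.2172  0.2123] [1.7999e+02 5.0000e-02 8.9520e+01] F [0.2 0.4 0.6] open 0.0004 q [-0.65  0.25  1.7  -0.    1.19 -0.64]
x -0.0508 y 0.0009 z 0.1383 wz -0.5
205
[[566.5, 294.2, 103.0], [509.4, 292.0, 103.0]]
```

Run:
```python
from h import *
for n in('t16','t12'):
    im=cv2.imread(f'pics/full_{n}.png')
    h=cv2.cvtColor(im,cv2.COLOR_BGR2HSV); m=cv2.inRange(h,(0,200,50),(5,255,255)); m[:,:90]=0;m[:,170:]=0;m[:105]=0;m[185:]=0
    m=cv2.morphologyEx(m,cv2.MORPH_OPEN,np.ones((3,3)))
    v,u=np.where(m); print(len(u),u.min(),u.max(),v.min(),v.max()); k=[(u.max(),v.min()),(u.max(),v.max())]; print((px2w('top',k,.103)*1000).round(1).tolist())
im=cv2.imread('pics/full_t16.png'); print(im[145,115:145].tolist())
```

```text
140 117 126 141 162
[[565.9, 317.3, 103.0], [511.4, 315.1, 103.0]]
201 118 130 131 153
[[592.2, 308.0, 103.0], [535.0, 305.8, 103.0]]
[[14, 11, 12], [21, 17, 8], [26, 8, 53], [15, 18, 102], [0, 7, 108], [0, 0, 117], [8, 15, 121], [1, 15, 118], [2, 16, 121], [16, 27, 122], [8, 16, 113], [8, 11, 75], [10, 18, 41], [41, 46, 46], [37, 41, 41], [4, 0, 0], [21, 22, 32], [16, 38, 56], [15, 30, 49], [21, 35, 51], [38, 48, 61], [59, 64, 69], [67, 70, 75], [74, 78, 80], [69, 72, 75], [73, 76, 78], [60, 64, 64], [35, 39, 41], [90, 96, 99], [130, 139, 143]]
```

The cover's front edge is at y≈316 as expected, centred at x≈538.6. Now the lever.

{"name": "move_arm", "arguments": {"deltas": [{"x": -0.02,"y": 0.001,"z": 0.04,"wx": 0,"wy": 0,"wz": -0.5,"hand": 0},{"x": -0.04,"y": 0.001,"z": 0.08,"wx": 0,"wy": 0,"wz": -0.5,"hand": 0},{"x": -0.05,"y": 0.001,"z": 0.115,"wx": 0,"wy": 0,"wz": -0.5,"hand": 0},{"x": -0.051,"y": 0.001,"z": 0.138,"wx": 0,"wy": 0,"wz": -0.5,"hand": 0},{"x": -0.051,"y": 0.001,"z": 0.138,"wx": 0,"wy": 0,"wz": -0.5,"hand": 0}]}}

```text
time: 63.75
tool_pos: [0.4126, -0.2633, 0.0731]
tool_rot: [-3.139, -0.003, 1.577]
contact_force: [0.2, 0.3, -0.2]
opening: 0.0006
```

{"name": "move_arm", "arguments": {"deltas": [{"x": -0.005,"y": 0,"z": 0,"wx": 0,"wy": 0,"wz": 0,"hand": 0},{"x": -0.01,"y": 0,"z": 0,"wx": 0,"wy": 0,"wz": 0,"hand": 0},{"x": -0.015,"y": 0,"z": 0,"wx": 0,"wy": 0,"wz": 0,"hand": 0},{"x": -0.02,"y": 0,"z": 0,"wx": 0,"wy": 0,"wz": 0,"hand": 0},{"x": -0.025,"y": 0,"z": 0,"wx": 0,"wy": 0,"wz": 0,"hand": 0},{"x": -0.03,"y": 0,"z": 0,"wx": 0,"wy": 0,"wz": 0,"hand": 0},{"x": -0.035,"y": 0,"z": 0,"wx": 0,"wy": 0,"wz": 0,"hand": 0},{"x": -0.04,"y": 0,"z": 0,"wx": 0,"wy": 0,"wz": 0,"hand": 0}]}}

```text
time: 64.75
tool_pos: [0.4118, -0.3039, 0.0736]
tool_rot: [-3.138, -0.004, 1.576]
contact_force: [-2.4, 4.0, -0.4]
opening: 0.0003
```

Run:
```python
from h import *
st()
snap('scene','s17.png',(40,170,170,300),4.5)
```

```text
t 64.75 [ 0.4118 -0.3039  0.0736] [-179.8    -0.21   90.3 ] F [-2.4  4.  -0.4] open 0.0003 q [-0.79  0.5   1.75  0.    0.89 -0.79]
```

View pics/s17.png

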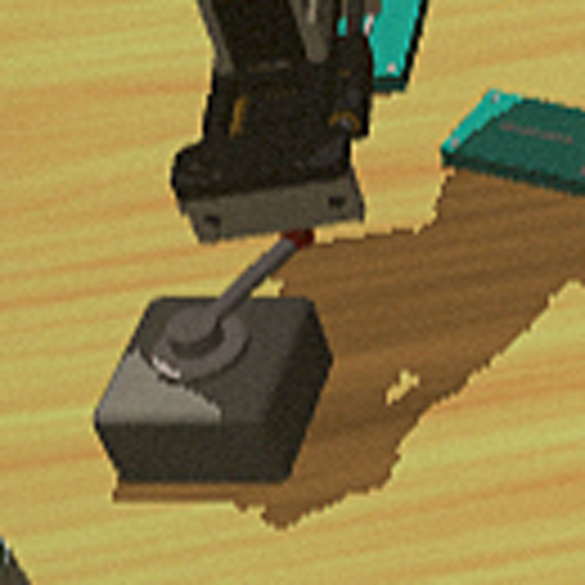

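The finger is against the knob (4 N, arm turning). Continue the push.

{"name": "move_arm", "arguments": {"deltas": [{"x": -0.007,"y": 0,"z": 0,"wx": 0,"wy": 0,"wz": 0,"hand": 0},{"x": -0.014,"y": 0,"z": 0,"wx": 0,"wy": 0,"wz": 0,"hand": 0},{"x": -0.021,"y": 0,"z": 0,"wx": 0,"wy": 0,"wz": 0,"hand": 0},{"x": -0.028,"y": 0,"z": 0,"wx": 0,"wy": 0,"wz": 0,"hand": 0},{"x": -0.035,"y": 0,"z": 0,"wx": 0,"wy": 0,"wz": 0,"hand": 0},{"x": -0.042,"y": 0,"z": 0,"wx": 0,"wy": 0,"wz": 0,"hand": 0},{"x": -0.049,"y": 0,"z": 0,"wx": 0,"wy": 0,"wz": 0,"hand": 0},{"x": -0.056,"y": 0,"z": 0,"wx": 0,"wy": 0,"wz": 0,"hand": 0}]}}

```text
time: 65.8
tool_pos: [0.4137, -0.3619, 0.0745]
tool_rot: [3.141, 0.0, 1.576]
contact_force: [0.6, 2.2, 0.3]
opening: 0.0007
```

{"name": "move_arm", "arguments": {"deltas": [{"x": -0.003,"y": 0,"z": 0,"wx": 0,"wy": 0,"wz": 0,"hand": 0},{"x": -0.006,"y": 0,"z": 0,"wx": 0,"wy": 0,"wz": 0,"hand": 0}]}}

```text
time: 66.05
tool_pos: [0.4142, -0.3675, 0.0745]
tool_rot: [3.14, 0.0, 1.576]
contact_force: [2.1, 2.6, -0.7]
opening: 0.0005
```

{"name": "move_arm", "arguments": {"deltas": [{"x": -0.002,"y": 0,"z": 0,"wx": 0,"wy": 0,"wz": 0,"hand": 0},{"x": -0.004,"y": 0,"z": 0,"wx": 0,"wy": 0,"wz": 0,"hand": 0}]}}

```text
time: 66.3
tool_pos: [0.4139, -0.3713, 0.0745]
tool_rot: [3.141, 0.0, 1.576]
contact_force: [2.3, 3.6, 0.7]
opening: 0.0005
```

{"name": "move_arm", "arguments": {"deltas": [{"x": -0.002,"y": 0,"z": 0,"wx": 0,"wy": 0,"wz": 0,"hand": 0},{"x": -0.003,"y": 0,"z": 0,"wx": 0,"wy": 0,"wz": 0,"hand": 0}]}}

```text
time: 66.55
tool_pos: [0.4137, -0.3744, 0.0745]
tool_rot: [3.141, 0.0, 1.576]
contact_force: [2.8, 3.6, -0.2]
opening: 0.0005
```

{"name": "move_arm", "arguments": {"deltas": [{"x": -0.001,"y": 0,"z": 0,"wx": 0,"wy": 0,"wz": 0,"hand": 0},{"x": -0.002,"y": 0,"z": 0,"wx": 0,"wy": 0,"wz": 0,"hand": 0}]}}

```text
time: 66.8
tool_pos: [0.4137, -0.3763, 0.0744]
tool_rot: [3.141, -0.0, 1.576]
contact_force: [3.2, 4.7, -0.8]
opening: 0.0003
```

{"name": "move_arm", "arguments": {"deltas": [{"x": -0.001,"y": 0,"z": 0,"wx": 0,"wy": 0,"wz": 0,"hand": 0},{"x": -0.002,"y": 0,"z": 0,"wx": 0,"wy": 0,"wz": 0,"hand": 0}]}}

```text
time: 67.05
tool_pos: [0.4137, -0.3768, 0.0743]
tool_rot: [-3.141, -0.003, 1.576]
contact_force: [4.6, 10.8, 2.8]
opening: 0.0003
```

{"name": "move_arm", "arguments": {"deltas": [{"x": -0.001,"y": 0,"z": 0,"wx": 0,"wy": 0,"wz": 0,"hand": 0},{"x": -0.0015,"y": 0,"z": 0,"wx": 0,"wy": 0,"wz": 0,"hand": 0}]}}

```text
time: 67.3
tool_pos: [0.4138, -0.3771, 0.0743]
tool_rot: [-3.141, -0.005, 1.576]
contact_force: [4.8, 15.0, 4.0]
opening: 0.0001
```

Stop reached. Back off so it springs back, then lift clear.

{"name": "move_arm", "arguments": {"deltas": [{"x": 0.012,"y": 0,"z": 0,"wx": 0,"wy": 0,"wz": 0,"hand": 0},{"x": 0.034,"y": 0,"z": 0,"wx": 0,"wy": 0,"wz": 0,"hand": 0},{"x": 0.06,"y": 0,"z": 0,"wx": 0,"wy": 0,"wz": 0,"hand": 0},{"x": 0.09,"y": 0,"z": 0,"wx": 0,"wy": 0,"wz": 0,"hand": 0},{"x": 0.13,"y": 0,"z": 0,"wx": 0,"wy": 0,"wz": 0,"hand": 0},{"x": 0.14,"y": 0,"z": -0.05,"wx": 0,"wy": 0,"wz": 0,"hand": 0},{"x": 0.14,"y": 0,"z": -0.1,"wx": 0,"wy": 0,"wz": 0,"hand": 0},{"x": 0.14,"y": 0,"z": -0.15,"wx": 0,"wy": 0,"wz": 0,"hand": 0}]}}

```text
time: 68.3
tool_pos: [0.4126, -0.2404, 0.2263]
tool_rot: [3.141, 0.002, 1.576]
contact_force: [-0.1, -0.8, 0.3]
opening: 0.0004
```

{"name": "move_arm", "arguments": {"deltas": [{"x": 0.05,"y": 0,"z": 0,"wx": 0,"wy": 0,"wz": 0,"hand": 0},{"x": 0.1,"y": 0,"z": 0,"wx": 0,"wy": 0,"wz": 0,"hand": 0},{"x": 0.15,"y": 0,"z": 0,"wx": 0,"wy": 0,"wz": 0,"hand": 0},{"x": 0.2,"y": 0,"z": 0,"wx": 0,"wy": 0,"wz": 0,"hand": 0},{"x": 0.2,"y": 0,"z": 0,"wx": 0,"wy": 0,"wz": 0,"hand": 0}]}}

```text
time: 68.92
tool_pos: [0.4116, -0.0379, 0.2248]
tool_rot: [3.14, 0.001, 1.58]
contact_force: [0.2, -0.2, 0.3]
opening: 0.0001
```

Run:
```python
from h import *
st()
snap('top','t18.png'); snap('scene','s18.png')
a=cv2.imread('pics/full_s0.png') if 0 else None
for n in('sc0','s18'):
    im=cv2.imread(f'pics/full_{n}.png'); h=cv2.cvtColor(im,cv2.COLOR_BGR2HSV); m=cv2.inRange(h,(0,150,60),(6,255,255))
    k=np.zeros_like(m);k[195:260,85:130]=m[195:260,85:130]; v,u=np.where(k); print('knob px',len(u),u.mean().round(1),v.mean().round(1))
im=cv2.imread('pics/full_t18.png');h=cv2.cvtColor(im,cv2.COLOR_BGR2HSV); m=cv2.inRange(h,(0,200,50),(5,255,255)); m[:,:90]=0;m[:,170:]=0;m[:105]=0;m[185:]=0
m=cv2.morphologyEx(m,cv2.MORPH_OPEN,np.ones((3,3)));v,u=np.where(m); print(len(u),(px2w('top',[(u.max(),v.min()),(u.max(),v.max())],.103)*1000).round(1).tolist())
a=im[95:200,60:260];b=cv2.imread('pics/full_s18.png')[120:330,40:480]
c=np.zeros((586,792,3),np.uint8); c[:200,:381]=cv2.resize(a,(381,200));c[206:,:]=cv2.resize(b,(792,380)); cv2.imwrite('pics/c18.png',c)
```

```text
t 68.92 [ 0.4116 -0.0379  0.2248] [1.7993e+02 8.0000e-02 9.0550e+01] F [ 0.2 -0.2  0.3] open 0.0001 q [-0.28  0.14  1.81 -0.    1.2  -0.29]
knob px 38 107.0 215.8
knob px 29 106.2 213.9
94 [[565.8, 319.8, 103.0], [511.3, 317.7, 103.0]]
```

Run:
```python
from h import *
for n in('sc0','s18'):
    im=cv2.imread(f'pics/full_{n}.png').astype(int); r=(im[:,:,2]-im[:,:,1]>45)&(im[:,:,2]-im[:,:,0]>45)&(im[:,:,1]<60); k=np.zeros_like(r);k[200:240,95:125]=r[200:240,95:125]
    v,u=np.where(k); print(n,len(u),u.min(),u.max(),v.min(),v.max())
for n in('t12','t16','t18'):
    im=cv2.imread(f'pics/full_{n}.png'); h=cv2.cvtColor(im,cv2.COLOR_BGR2HSV)
    m=cv2.inRange(h,(22,180,110),(34,255,255)); k=np.zeros_like(m);k[140:175,135:185]=m[140:175,135:185]; v,u=np.where(k)
    print(n,len(u),u.min(),u.mean().round(1),v.mean().round(1))
    m=cv2.inRange(h,(0,170,40),(7,255,255)); k=np.zeros_like(m);k[110:180,100:140]=m[110:180,100:140]; k=cv2.morphologyEx(k,cv2.MORPH_OPEN,np.ones((2,2)))
    v,u=np.where(k); print('cover',len(u),u.min(),u.max(),v.min(),v.max())
```

```text
sc0 34 103 111 211 226
s18 26 103 109 211 215
t12 27 151 153.7 152.6
cover 271 118 132 132 155
t16 28 151 153.7 152.5
cover 173 118 127 142 164
t18 28 151 153.7 152.5
cover 148 118 127 142 164
```

```bash
python3 -c "
from cell import robot; print(robot.hand_in())"
```

```text
the job is handed in; nothing more can be done
None
```

I piled base, heat spreader and cover on the carriage, pushed it fully home with the pile square, worked the counter lever and handed the job in at about 69 s. The green board was not on the bench: the two teal plates are base-shaped and have no inlays, so I skipped it.

- **Pile:** I felt for the top with each plate. The boards measured about 63 mm high, and each plate came to rest within 0.5 mm of the expected height. The plate centres agree to about 1–2 mm along the track and under 1 mm across it.
- **Knocked cover:** After the first push home, a check showed the cover had been knocked about 25 mm sideways on the pile. I pulled the carriage out again, set the cover back (538.7, 176.3 mm, 89.8°) and pushed home again to the end stop.
- **Lever:** I pushed it until the force rose to 15 N with no further movement, then backed off so it could spring back.

**Last checks:**
- The post and cover had not moved since before the lever push.
- The visible top of the knob was back at its starting pixels; its lower part was in shadow and could not be compared.
- The arm was clear of everything.
- I could not view a final picture because the 16-picture limit was reached, so these checks came from image measurements only.

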